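# Build a pendant pressing stack on a three-ball press base

## Task

Build the pressing stack: take the platen with the rods under it from its sloping stand, set it level on the three balls of the press base and push it down until the sprung rollers pull it fully home. Then lay the white separator sheet squarely centred on it, and set the thick steel weight down squarely on the sheet without dropping it.

Things in the scene. Friction and masses are not known exactly. Their poses are not given: they have to be found in the camera images.
- plate_mid (a point): Centre of the platen, an aluminium slab 130 (x) x 56 (y) x 10 mm (z), short ends fully rounded, about 250 g. Three pairs of rods reach 6 mm below its underside: one pair near its -x end, two near +x. It starts leaning on a stand sloping 30 degrees, +x end uppermost, upper face (+z) looking up and back towards the robot. The stand is 36 mm wide: fingers can straddle the 56 mm width.
- nest_home (a point): Where the platen's centre lies when fully home on the fixed press base, axes parallel and same way round; 45 mm above the table. Base: dark steel 210 x 90 x 12 mm with three 12 mm balls on pillars (x -50, y 0; x +46, y +-15 mm from here; tops 38 mm above the table), each to sit between a pair of rods. The long sides are free for fingers down to 12 mm above the table.
- roller (a point): Centre of the brass roller (12 mm dia, 28 mm long, along y) at the base's +x end; its twin is at the -x end. Both are sprung inwards. They meet the platen's ends about 17 mm above home; a push of 10 to 20 N spreads them 5 mm; each end snaps in: below 8 mm above home its roller pulls it down. Home, they stand 8 mm above its upper face, 125 mm clear between. Blocks behind them are 64 mm high.
- sheet_mid (a point): Centre of the separator sheet: stiff white plastic, 100 (x) x 62 (y) x 5 mm (z), 50 g. It starts level on a clear bead box 36 mm high and only 48 mm wide, so fingers can straddle it across its width. Laid on the seated platen, its centre is 7.5 mm above the platen's centre.
- weight_mid (a point): Centre of the pressing weight: plain square-ended steel slab 100 (x) x 68 (y) x 14 mm (z), about 600 g. It starts leaning on a stand like the platen's (30 degree slope, +x end uppermost, 36 mm wide under it). Resting on the sheet, its centre is 9.5 mm above the sheet's centre.
Not all that is in view belongs to the job. Leave any blue or yellow look-alike of the part that bears plate_mid alone.

How it is judged (in metres and radians):
On the way, in this order (a step that is already met when the one before it is completed fails the run):
1. the platen is fully home on the three balls and let go, with nothing on it yet (distance between plate_mid and nest_home below 0.0025 m and angle between the z axis of plate_mid and the z axis of nest_home, either way round below 0.03 rad and angle between the x axis of plate_mid and the x axis of nest_home, either way round below 0.04 rad and contact force between the fingers and plate below 0.1 N), for 0.2 s.
2. the separator sheet lies centred and flat on the seated platen, let go (distance between plate_mid and nest_home below 0.0025 m and angle between the z axis of plate_mid and the z axis of nest_home, either way round below 0.03 rad and angle between the x axis of plate_mid and the x axis of nest_home, either way round below 0.04 rad and x of sheet_mid in the frame of plate_mid between -0.009 and 0.009 m and y of sheet_mid in the frame of plate_mid between -0.007 and 0.007 m and z of sheet_mid in the frame of plate_mid between 0.0055 and 0.0095 m and angle between the x axis of sheet_mid and the x axis of plate_mid, either way round below 0.1 rad and angle between the z axis of sheet_mid and the z axis of plate_mid, either way round below 0.03 rad and contact force between the fingers and sheet below 0.1 N), for 0.2 s.
3. the weight lies centred and flat on the sheet (distance between plate_mid and nest_home below 0.0025 m and angle between the z axis of plate_mid and the z axis of nest_home, either way round below 0.03 rad and angle between the x axis of plate_mid and the x axis of nest_home, either way round below 0.04 rad and x of sheet_mid in the frame of plate_mid between -0.009 and 0.009 m and y of sheet_mid in the frame of plate_mid between -0.007 and 0.007 m and z of sheet_mid in the frame of plate_mid between 0.0055 and 0.0095 m and angle between the x axis of sheet_mid and the x axis of plate_mid, either way round below 0.1 rad and angle between the z axis of sheet_mid and the z axis of plate_mid, either way round below 0.03 rad and x of weight_mid in the frame of sheet_mid between -0.009 and 0.009 m and y of weight_mid in the frame of sheet_mid between -0.007 and 0.007 m and z of weight_mid in the frame of sheet_mid between 0.0075 and 0.0115 m and angle between the x axis of weight_mid and the x axis of sheet_mid, either way round below 0.1 rad and angle between the z axis of weight_mid and the z axis of sheet_mid, either way round below 0.03 rad and x of weight_mid in the frame of plate_mid between -0.012 and 0.012 m and y of weight_mid in the frame of plate_mid between -0.009 and 0.009 m), for 0.2 s.
At the end, for the whole second after the job is handed in: Platen home on the balls (within 2.5 mm, level and square to 2 degrees); sheet flat on it, centred within 9 mm along and 7 mm across; weight flat on the sheet within the same limits (on the platen 12 and 9 mm); both square within 0.1 rad; all let go and at rest (all of step 3 and contact force between the fingers and plate below 0.1 N and contact force between the fingers and sheet below 0.1 N and contact force between the fingers and weight below 0.1 N and linear speed of each of plate, sheet, weight below 0.02 m/s); the robot touches nothing.
It fails at once if the weight is dropped (falls freely by more than about 15 mm) (linear speed of weight above 0.55 m/s and contact force between anything else and weight below 0.05 N).
It also fails if it takes over 72 s, if anything falls off the work surface, if the arm or the gripper's body presses on something with over 40 N, if the wrist force passes 120 N, or if a joint passes its speed limit or range.

## Robot

A 6-joint arm with a two-finger parallel gripper is mounted at the origin on the work surface. World frame = base frame: x ahead of the robot, y to its left, z up, the work surface at z = 0. Lengths are in mm, angles in rad, forces in N, time in s.
With the tool pointing down it reaches from about 275 to 1000 mm from the base axis. Payload 8.4 kg.
Tool frame: the origin (TCP) lies between the finger pads; the fingertips stand r.nose_length ahead of it and the grasp point (between the pads) lies 8 mm behind it (r.nose_length is the distance from the TCP to the fingertips, in mm); y points along the fingers, x is the direction in which the jaws open and shut, and the axes are right-handed (so a half turn about y gives the same grasp; the last joint's range is limited). The gripper opens to 85 mm and grips with 20 to 120 N. Pads are 22 mm wide; open, the fingers measure 114 mm over their backs; the gripper's body (76 mm by 85 mm) begins 54 mm behind the grasp point. The pads swing forward as they close: fully open they stand 13 mm farther back than shut.
Start: joints at [-1.301, 0.353, 1.633, -0, 1.155, -0.002], TCP at [167.79, -602.059, 242.281] pointing down, gripper open.
Joint ranges: [-2.63, 2.63], [-0.92, 2.1], [0.06, 2.66], [-1.3, 4.44], [0, 2.69], [-3.02, 3.02]. Speed limits (rad/s): [2.22, 2.22, 2.79, 3.14, 3.14, 3.14].

## Interface

Orientations are given as [roll, pitch, yaw] about the fixed x, y, z axes, in that order (R = Rz(yaw) Ry(pitch) Rx(roll)).
In Python, from rig import r, cams, order gives the robot as it stands. The module is installed in compiled form; this text tells all that it offers.
- The arm moves only by the shell command python3 -m crank 'ROWS' [FORCE]. ROWS is JSON, a list of rows, each a list of 7 numbers: the turn, a rotation vector about the tool's x, y, z in degrees, then the shift along the tool's x, y, z in cm, then the opening, from -1 (shut) to 1 (fully open). A call has exactly 10 rows; each row shifts and turns the pose as measured when the row begins, along the tool's axes as they then stand; what a row does not reach is not made up. A row lasts 1/12 s, in which the tool goes at most 41.7 mm and 7.16 degrees, less where a joint would pass 70% of its speed; a pose out of reach is approached as far as the arm can. A call with a gripper value outside its range is refused whole. The fingers move at their own pace and stop on an object; FORCE is the grip in N (left out, the last holds). Time passes only in rows, so rows that do not move let the fingers close, or fill a call up. It gives the time, the measured TCP pose, the force and the opening at its end, in the units of the state.
- r.sense(): the state, without advancing time (a new reading comes with each control period).
- cams.grab_frame(name): name is "side" or "top"; returns the picture (384x512x3 uint8, blue, green, red); there is no depth.
- cams.camera_info(name): a dict with "intrinsics" (3x3 intrinsics, pixels), "view" (4x4, takes a point from world to camera coordinates). Camera axes: x right, y up, looking along -z (the intrinsics and any distortion apply to the point x, -y, -z); pixel columns grow to the right and rows downward; lengths in mm; the calibration is good to about 2 mm. A picture is of the moment at which its call begins. camera_info takes no time and is no camera call.
- order.sign_off(): hands the job in, once; it reports no verdict.
The state is a dict: "clock": time; "qpos": joint angles; "qvel": joint speeds; "joint_efforts": joint torques, N m; "eef_pos": TCP position; "tcp_rot": TCP orientation; "contact_force": force on the tool from outside, world axes, zero at the start; "wrist_torque": the same for the moment, N m; "opening": opening from 0.0 (shut) to 1.0 (fully open).
Only numpy, scipy, OpenCV 4.12 (cv2) and the standard library are available. Lean on these libraries where they do the work, as an engineer would, in place of code of your own. Each camera call takes 0.05 s, during which the arm holds its last target.

## Working session

There is one attempt and no reset: what is moved stays moved. The work goes in short steps, Python scripts to look and compute and a shell command to move; the robot and the scene stay as the last step left them, time stands still between calls to the robot, and variables do not carry over. Pictures are saved under pics/ and viewed, and the job is handed in when it is done.

```bash
mkdir -p pics
python3 - <<'E'
from rig import r,cams,order
import cv2,numpy as np
print(r.sense(), r.nose_length)
for n in("side","top"):
    im=cams.grab_frame(n); cv2.imwrite(f"pics/{n}0.png",im)
    print(n,cams.camera_info(n))
E
```

```text
{'clock': 0.0, 'qpos': array([-1.30137761e+00,  3.53643987e-01,  1.63412487e+00, -1.71087255e-05,
        1.15515054e+00, -2.39740059e-03]), 'qvel': array([-0.0002865 ,  0.00269266,  0.00218416, -0.000714  , -0.00099212,
        0.00017971]), 'joint_efforts': array([-2.69734970e-03, -6.05251122e+01, -3.42072237e+01, -2.91059350e-04,
        9.01151594e-03, -1.77568776e-06]), 'eef_pos': array([ 167.68057163, -601.63097517,  241.56821015]), 'tcp_rot': array([-1.57080879e+00,  1.32678233e-03, -1.29897330e+00]), 'contact_force': array([-0.0493099 , -0.14297999,  0.15245849]), 'wrist_torque': array([-0.00985858,  0.00082171, -0.00565496]), 'opening': 1.0060199035298907} 11.0
side {'intrinsics': array([[444.15331763,   0.        , 257.17278388],
       [  0.        , 444.15331763, 192.72215219],
       [  0.        ,   0.        ,   1.        ]]), 'view': array([[-9.89098172e-01, -1.47124173e-01,  6.26772434e-03,
         4.40353579e+02],
       [ 8.75992514e-02, -5.53639330e-01,  8.28136380e-01,
        -9.12099938e+01],
       [-1.18368822e-01,  8.19657227e-01,  5.60491617e-01,
        -9.05145024e+02],
       [ 0.00000000e+00,  0.00000000e+00,  0.00000000e+00,
         1.00000000e+00]])}
top {'intrinsics': array([[372.2853796 ,   0.        , 252.54387658],
       [  0.        , 372.2853796 , 193.99226281],
       [  0.        ,   0.        ,   1.        ]]), 'view': array([[-1.66020645e-02, -9.99855539e-01, -3.64310304e-03,
         1.64877748e+01],
       [ 9.82397955e-01, -1.69899998e-02,  1.86025801e-01,
        -4.81363455e+02],
       [-1.86060823e-01, -4.90564627e-04,  9.82538106e-01,
        -8.47346682e+02],
       [ 0.00000000e+00,  0.00000000e+00,  0.00000000e+00,
         1.00000000e+00]])}
```

View pics/side0.png

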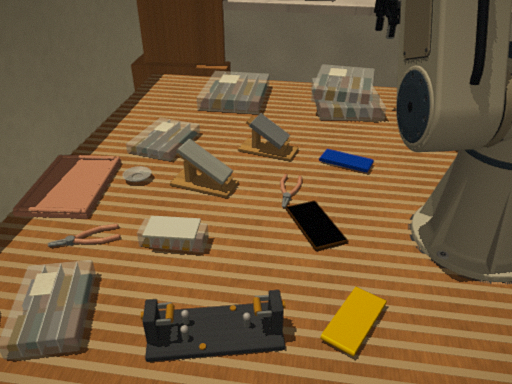

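View pics/top0.png

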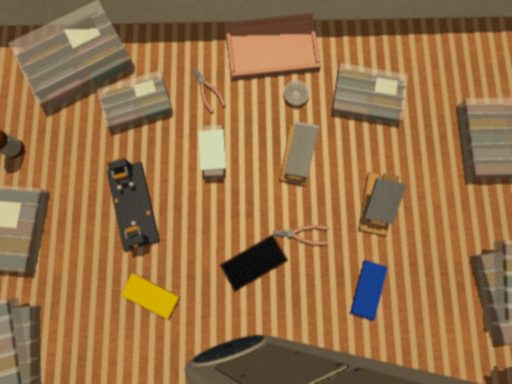

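Run:
```python
import cv2,numpy as np
s=cv2.imread("pics/side0.png");t=cv2.imread("pics/top0.png")
def c(im,x0,y0,x1,y1,k): return cv2.resize(im[y0:y1,x0:x1],None,fx=k,fy=k,interpolation=cv2.INTER_CUBIC)
cv2.imwrite("pics/c_side_slabs.png",c(s,165,105,305,205,5.5))
cv2.imwrite("pics/c_top_slabs.png",c(t,270,110,415,245,4.4))
cv2.imwrite("pics/c_top_base.png",c(t,90,115,240,260,4.1))
cv2.imwrite("pics/c_side_base.png",c(s,130,205,300,365,3.7))
```

```text
(no output)
```

View pics/c_side_slabs.png

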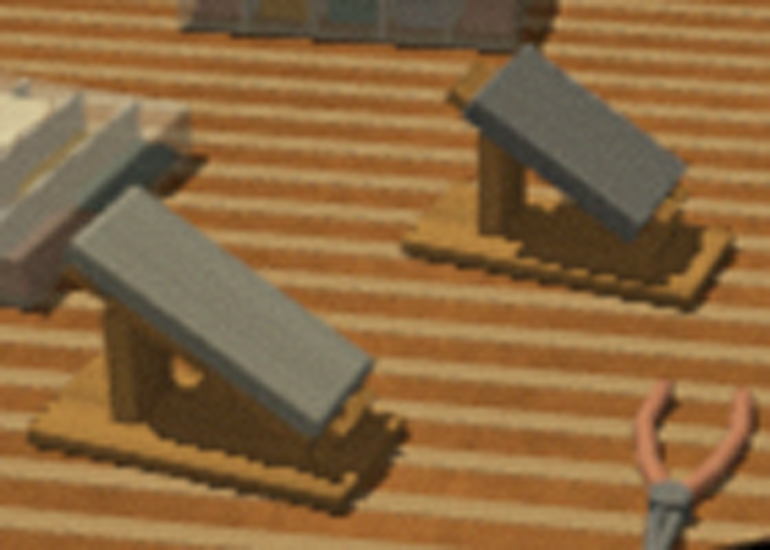

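View pics/c_top_slabs.png

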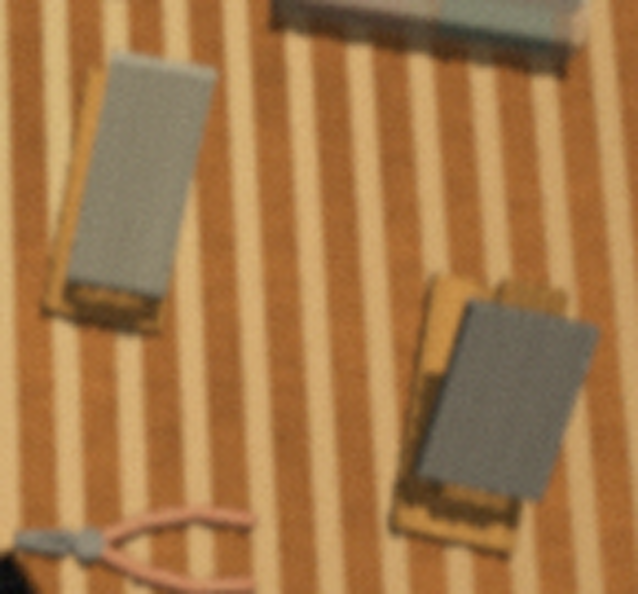

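View pics/c_top_base.png

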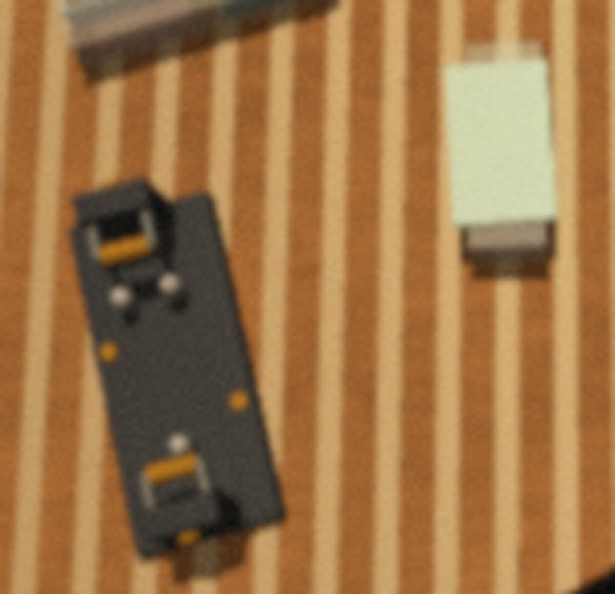

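View pics/c_side_base.png

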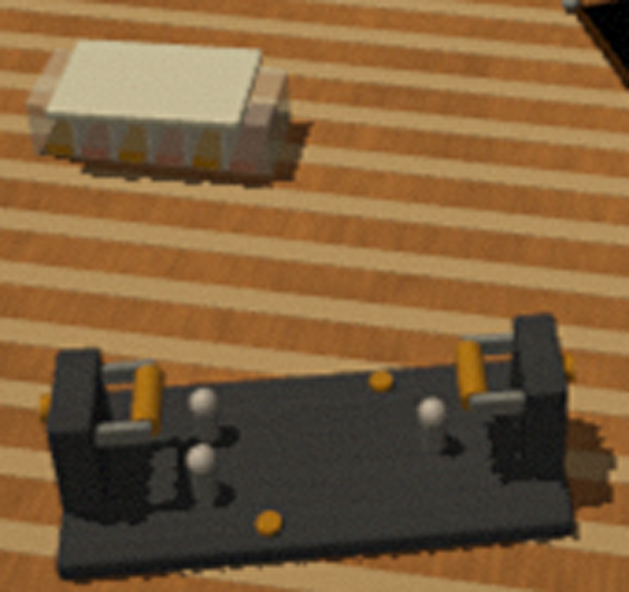

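```bash
cat > h.py <<'E'
import cv2,numpy as np
from rig import r,cams,order
CI={n:cams.camera_info(n) for n in("side","top")}
def ray(n,px):
    K=CI[n]["intrinsics"];V=CI[n]["view"];R=V[:3,:3];t=V[:3,3]
    d=np.linalg.inv(K)@np.array([px[0],px[1],1.]); d=np.array([d[0],-d[1],-d[2]])
    o=-R.T@t; d=R.T@d; return o,d/np.linalg.norm(d)
def onz(n,px,z):
    o,d=ray(n,px); return o+d*(z-o[2])/d[2]
def tri(ps,pt):
    A=np.zeros((3,3));b=np.zeros(3);L=[ray("side",ps),ray("top",pt)]
    for o,d in L:
        P=np.eye(3)-np.outer(d,d);A+=P;b+=P@o
    X=np.linalg.solve(A,b); e=[np.linalg.norm(np.cross(X-o,d)) for o,d in L]
    return X,sum(e)
def proj(n,X):
    K=CI[n]["intrinsics"];V=CI[n]["view"];p=V[:3,:3]@X+V[:3,3];p=np.array([p[0],-p[1],-p[2]])
    q=K@p; return q[:2]/q[2]
E
python3 - <<'E'
from h import *
im={"side":cv2.imread("pics/side0.png"),"top":cv2.imread("pics/top0.png")}
def blobs(n,box,cond,mn=4):
    x0,y0,x1,y1=box; c=im[n][y0:y1,x0:x1]; hsv=cv2.cvtColor(c,cv2.COLOR_BGR2HSV)
    m=cond(hsv).astype(np.uint8); k,l,st,ce=cv2.connectedComponentsWithStats(m)
    return [(np.round(ce[i]+[x0,y0],2),st[i,4],st[i,:4]) for i in range(1,k) if st[i,4]>=mn]
ball=lambda h:(h[...,1]<70)&(h[...,2]>110)
print("balls top");[print(b) for b in blobs("top",(105,155,165,255),ball)]
print("balls side");[print(b) for b in blobs("side",(140,290,290,360),ball)]
rol=lambda h:(h[...,1]>150)&(h[...,2]>110)&(h[...,0]>12)&(h[...,0]<28)
print("rol top");[print(b) for b in blobs("top",(112,165,152,246),rol)]
print("rol side");[print(b) for b in blobs("side",(150,295,280,352),rol)]
# slabs & sheet
def quad(n,box,cond):
    x0,y0,x1,y1=box; c=im[n][y0:y1,x0:x1]; hsv=cv2.cvtColor(c,cv2.COLOR_BGR2HSV)
    m=cond(hsv,c).astype(np.uint8); 
    k,l,st,ce=cv2.connectedComponentsWithStats(m); i=1+np.argmax(st[1:,4]); m=(l==i).astype(np.uint8)
    cn=max(cv2.findContours(m,cv2.RETR_EXTERNAL,cv2.CHAIN_APPROX_NONE)[0],key=cv2.contourArea)
    ap=None
    for e in np.arange(1,8,.25):
        ap=cv2.approxPolyDP(cn,e,True)
        if len(ap)<=4:break
    print(n,st[i],ce[i]+[x0,y0],[tuple(a[0]+[x0,y0]) for a in ap])
    return m
gray=lambda h,c:(h[...,1]<75)&(h[...,2]>50)
white=lambda h,c:(h[...,1]<80)&(h[...,2]>175)
for nm,n,b,f in[("plT","top",(275,115,325,190),gray),("wtT","top",(355,168,410,235),gray),("plS","side",(168,132,245,196),gray),("wtS","side",(240,105,300,160),gray),("shT","top",(190,115,235,190),white),("shS","side",(132,205,215,255),white)]:
    m=quad(n,b,f); cv2.imwrite(f"pics/m_{nm}.png",cv2.resize(np.hstack([im[n][b[1]:b[3],b[0]:b[2]],cv2.merge([m*255]*3)]),None,fx=4,fy=4,interpolation=0))
    print(nm)
ms=[cv2.imread(f"pics/m_{a}.png") for a in("plT","wtT","plS","wtS","shT","shS")]
W=np.zeros((930,1250,3),np.uint8);y=x=0
for i,a in enumerate(ms):
    if i%2==0:x=0
    W[y:y+a.shape[0],x:x+a.shape[1]]=a[:930-y];x+=a.shape[1]+8
    if i%2:y+=max(a.shape[0],ms[i-1].shape[0])+6
cv2.imwrite("pics/masks.png",cv2.resize(W,(790,588),interpolation=cv2.INTER_AREA))
E
```

```text
balls top
(array([130.71, 183.5 ]), np.int32(14), array([24, 27,  4,  4], dtype=int32))
(array([118.6, 186.6]), np.int32(15), array([12, 30,  4,  4], dtype=int32))
(array([133. , 222.5]), np.int32(16), array([26, 66,  5,  4], dtype=int32))
balls side
(array([262.55, 295.64]), np.int32(11), array([118,   5,  10,   2], dtype=int32))
(array([165.  , 302.82]), np.int32(11), array([20, 12, 11,  2], dtype=int32))
(array([183.87, 312.4 ]), np.int32(30), array([41, 20,  7,  6], dtype=int32))
(array([264.35, 311.65]), np.int32(17), array([118,  21,  12,   2], dtype=int32))
(array([245.79, 315.17]), np.int32(29), array([103,  23,   7,   6], dtype=int32))
(array([162.25, 319.75]), np.int32(12), array([17, 29, 11,  2], dtype=int32))
(array([183.5, 328. ]), np.int32(32), array([41, 35,  6,  7], dtype=int32))
rol top
(array([149.01, 179.44]), np.int32(162), array([34,  0,  6, 38], dtype=int32))
(array([119.59, 175.18]), np.int32(49), array([ 2,  7, 12,  7], dtype=int32))
(array([115.87, 200.47]), np.int32(15), array([ 2, 34,  5,  4], dtype=int32))
(array([147.71, 212.5 ]), np.int32(14), array([34,
[... 1102 characters left out ...]
[(np.int64(168), np.int64(141)), (np.int64(220), np.int64(183)), (np.int64(231), np.int64(172)), (np.int64(195), np.int64(132))]
plS
side [ 10   8  39  36 645] [269.1255814  130.39534884] [(np.int64(260), np.int64(113)), (np.int64(250), np.int64(126)), (np.int64(279), np.int64(148)), (np.int64(288), np.int64(134))]
wtS
top [   8   11   28   44 1008] [211.62301587 148.87202381] [(np.int64(215), np.int64(126)), (np.int64(198), np.int64(134)), (np.int64(201), np.int64(169)), (np.int64(225), np.int64(167))]
shT
side [ 11  11  57  22 994] [171.38128773 226.48792757] [(np.int64(143), np.int64(234)), (np.int64(193), np.int64(237)), (np.int64(199), np.int64(219)), (np.int64(151), np.int64(216))]
shS
```

View pics/masks.png

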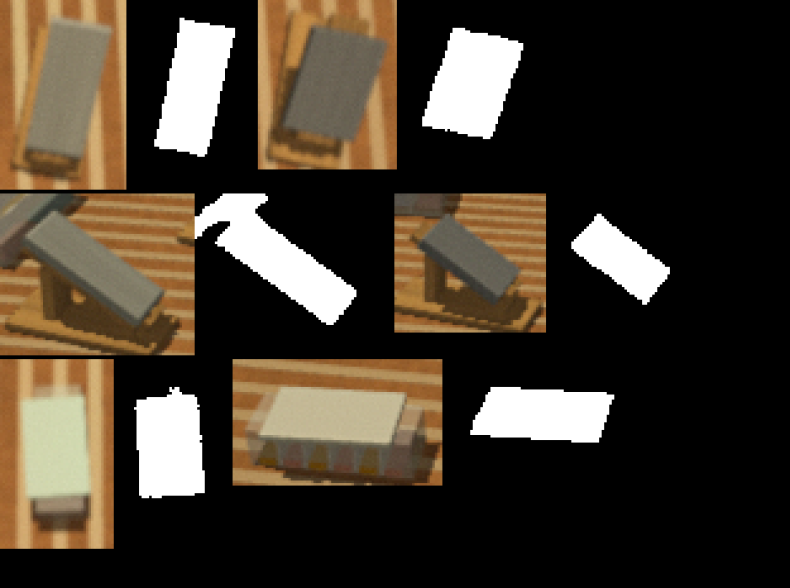

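Run:
```python
from h import *
s=cv2.imread("pics/side0.png")
def g(x0,y0,x1,y1,k,nm):
    c=cv2.resize(s[y0:y1,x0:x1],None,fx=k,fy=k,interpolation=0)
    c=cv2.convertScaleAbs(c,alpha=1.6)
    for x in range((x0+9)//10*10,x1,10):cv2.line(c,((x-x0)*k,0),((x-x0)*k,c.shape[0]),(0,255,0),1);cv2.putText(c,str(x),((x-x0)*k,10),0,.4,(255,255,255))
    for y in range((y0+9)//10*10,y1,10):cv2.line(c,(0,(y-y0)*k),(c.shape[1],(y-y0)*k),(0,255,0),1);cv2.putText(c,str(y),(0,(y-y0)*k+10),0,.4,(255,255,255))
    cv2.imwrite(nm,c)
g(174,136,238,190,11,"pics/z_pl.png");g(245,110,300,155,13,"pics/z_wt.png")
for n in CI: print(n,ray(n,(256,192))[0])
# balls
S=[(183.87,312.4),(183.5,328),(245.79,315.17)];T=[(130.71,183.5),(118.6,186.6),(133,222.5)]
B=[]
for a,b in zip(S,T):
    X,e=tri(a,b);B.append(X);print("ball",X.round(1),round(e,1), "top onz34",onz("top",b,34).round(1),"side onz",onz("side",a,34).round(1))
```

```text
side [336.40189748 756.19787694 580.10049713]
top [315.50618355   7.89134969 922.15649236]
ball [515.6 306.   33.3] 1.1 top onz34 [514.9 305.6  34. ] side onz [516.  306.5  34. ]
ball [508.1 335.2  33.3] 0.4 top onz34 [507.7 334.9  34. ] side onz [508.  335.7  34. ]
ball [419.3 296.2  33. ] 0.1 top onz34 [419.1 295.9  34. ] side onz [419.2 297.1  34. ]
```

View pics/z_pl.png

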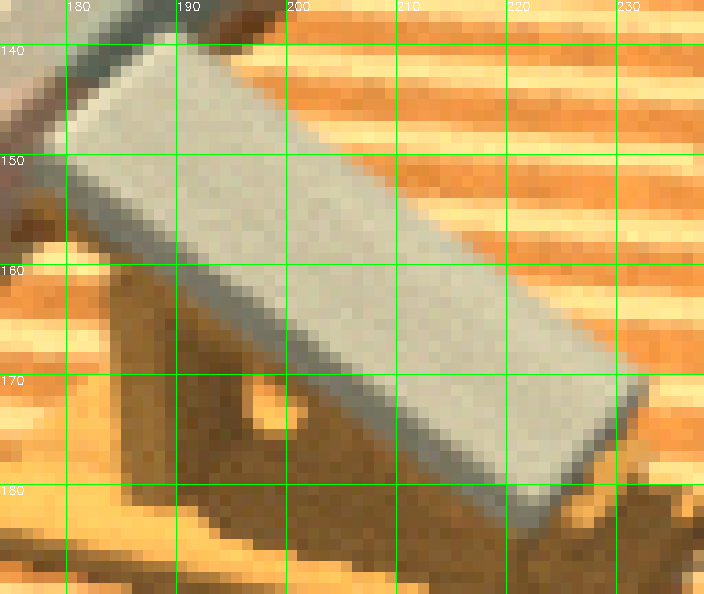

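View pics/z_wt.png

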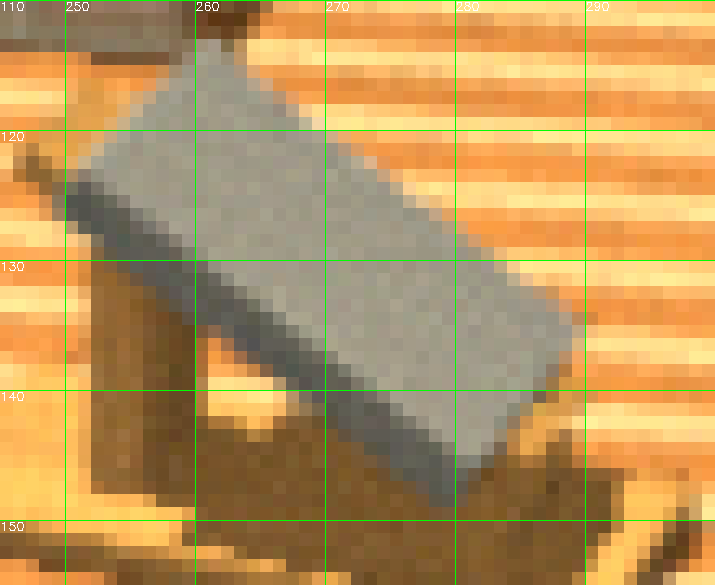

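Run:
```python
from h import *
def quad(nm,S,T,hx,hy):
    S=np.array(S)-.5;T=np.array(T,float)
    X=[]
    for a,b in zip(S,T):
        x,e=tri(a,b);X.append(x);print(nm,x.round(1),round(e,1))
    X=np.array(X) # order far-left(+y), far-right, near-right, near-left
    c=X.mean(0); xd=(X[0]+X[1]-X[2]-X[3])/2; yd=(X[0]+X[3]-X[1]-X[2])/2
    xs,ys=np.linalg.norm(xd),np.linalg.norm(yd)
    print(nm,"face c",c.round(1),"len",xs.round(1),ys.round(1),"yaw x",np.degrees(np.arctan2(xd[1],xd[0])).round(1),"yaw y",np.degrees(np.arctan2(yd[1],yd[0])).round(1)-90,"pitch",np.degrees(np.arcsin(xd[2]/xs)).round(1))
    return X
quad("pl",[(179.5,151),(190.5,139.5),(232,170),(223.5,182)],[(296,122),(317,126),(305,176),(286,172)],0,0)
quad("wt",[(251,124),(261.5,113),(289.5,134.5),(280.5,146)],[(377,179),(404,185),(391,222),(365,217)],0,0)
quad("sh",[(143-.5,235.5),(150.5,216),(200,219),(193.5,238.5)],[(198,134),(222.5,132.5),(225,167),(201,169)],0,0)
```

```text
pl [641.  -96.8  93.9] 3.1
pl [ 628.1 -144.4   99.9] 2.9
pl [ 524.5 -120.    40.4] 0.5
pl [536.1 -74.7  34.6] 1.9
pl face c [ 582.4 -109.    67.2] len 122.2 48.4 yaw x -12.6 yaw y -14.799999999999997 pitch 29.1
wt [ 504.3 -278.6   86. ] 0.6
wt [ 486.4 -336.4   92.8] 1.9
wt [ 407.6 -317.5   44.7] 2.1
wt [ 423.4 -258.7   39.2] 2.1
wt face c [ 455.4 -297.8   65.7] len 94.9 61.0 yaw x -13.6 yaw y -16.0 pitch 30.0
sh [641.2 142.4  39.4] 7.8
sh [645.7  81.6  39.3] 10.9
sh [550.9  74.6  39.6] 0.2
sh [547.8 133.6  38.1] 0.8
sh face c [596.4 108.   39.1] len 94.4 60.0 yaw x 4.8 yaw y 3.5999999999999943 pitch 0.3
```

```bash
cat >> h.py <<'E'
from scipy.spatial.transform import Rotation as Ro
def Rtool(psi,th):
    p,t=np.radians([psi,th]);xp=np.array([np.cos(p)*np.cos(t),np.sin(p)*np.cos(t),np.sin(t)]);yp=np.array([-np.sin(p),np.cos(p),0]);zp=np.cross(xp,yp)
    return np.column_stack([-yp,-zp,xp])
def cur():
    s=r.sense();return s,np.array(s["eef_pos"]),Ro.from_euler("xyz",s["tcp_rot"]).as_matrix()
def plan(C,psi,th,back=0,goff=8):
    """C: object centre (mm); TCP goes to C+(goff-back)*ytool"""
    s,p,R=cur();Rt=Rtool(psi,th);T=np.array(C)+(goff-back)*Rt[:,1]
    print("t %.2f tcp %s open %.3f F %s M %s"%(s["clock"],p.round(1),s["opening"],np.round(s["contact_force"],1),np.round(s["wrist_torque"],2)))
    x=R[:,2];print(" now psi %.1f th %.1f"%(np.degrees(np.arctan2(x[1],x[0])),np.degrees(np.arcsin(x[2]))), "q",np.round(s["qpos"],2))
    print(" rotvec deg",np.degrees(Ro.from_matrix(R.T@Rt).as_rotvec()).round(1),"| shift cm in NEW axes",(Rt.T@(T-p)/10).round(2),"in CUR axes",(R.T@(T-p)/10).round(2))
PL=(584.8,-109.6,62.9);WT=(458.8,-298.7,59.6);NE=(467.5,308.9,45);NPSI=14.7
E
python3 -c "
from h import *
plan(PL,-13.5,30,120)"
```

```text
t 0.10 tcp [ 167.7 -601.7  241.7] open 0.996 F [-0.3  0.7 -1.1] M [-0.04  0.02 -0.02]
 now psi 15.6 th -0.0 q [-1.3   0.35  1.63 -0.    1.16 -0.  ]
 rotvec deg [29.4 28.4 -7.7] | shift cm in NEW axes [-57.59  18.82  16.24] in CUR axes [-38.91   8.22  48.5 ]
```

```bash
python3 -m crank '[[0,0,0,-2.5,0,3.2,1],[0,0,0,-2.5,0,3.2,1],[0,0,0,-2.5,0,3.2,1],[0,0,0,-2.5,0,3.2,1],[0,0,0,-2.5,0,3.2,1],[0,0,0,-2.5,0,3.2,1],[0,0,0,-2.5,0,3.2,1],[0,0,0,-2.5,0,3.2,1],[0,0,0,-2.5,0,3.2,1],[0,0,0,-2.5,0,3.2,1]]' 60; python3 -c "
from h import *
plan(PL,-13.5,30,120)"
```

```text
clock: 0.93
eef_pos: [410.0, -269.9, 238.0]
tcp_rot: [-1.573, 0.002, -1.311]
contact_force: [0.5, -0.3, -0.1]
opening: 0.998
t 0.93 tcp [ 410.  -269.9  238. ] open 0.998 F [ 0.5 -0.3 -0.1] M [-0.03 -0.05  0.03]
 now psi 14.9 th -0.2 q [-0.58  0.15  1.92 -0.    1.08  0.73]
 rotvec deg [29.6 27.7 -7.5] | shift cm in NEW axes [-19.67  10.6    2.73] in CUR axes [-13.64   7.81  16.11]
```

```bash
python3 -m crank '[[4.9,4.6,-1.25,0,0,0,1],[4.9,4.6,-1.25,0,0,0,1],[4.9,4.6,-1.25,0,0,0,1],[4.9,4.6,-1.25,0,0,0,1],[4.9,4.6,-1.25,0,0,0,1],[4.9,4.6,-1.25,0,0,0,1],[0,0,0,-3.9,1,0.5,1],[0,0,0,-3.9,1,0.5,1],[0,0,0,-3.9,1,0.5,1],[0,0,0,-3.9,1,0.5,1]]'; python3 -c "
from h import *
plan(PL,-13.5,30,40)"
```

```text
clock: 1.77
eef_pos: [477.6, -146.0, 218.5]
tcp_rot: [-1.025, 0.005, -1.829]
contact_force: [0.1, -1.1, 0.3]
opening: 1.0
t 1.77 tcp [ 477.6 -146.   218.5] open 1.000 F [ 0.1 -1.1  0.3] M [0.03 0.23 0.  ]
 now psi -15.0 th 31.3 q [-0.33 -0.03  2.29  0.12  0.34  1.4 ]
 rotvec deg [-1.3 -1.3  0.4] | shift cm in NEW axes [-6.04 15.06  0.52] in CUR axes [-6.15 15.03  0.04]
```

```bash
python3 -m crank '[[-0.6,-0.6,0.2,-2,2,0,1],[-0.6,-0.6,0.2,-2,2,0,1],[0,0,0,-2,2,0.1,1],[0,0,0,0,1.5,0.1,1],[0,0,0,0,1.5,0.1,1],[0,0,0,0,1.5,0.1,1],[0,0,0,0,1.5,0.1,1],[0,0,0,0,1.5,0,1],[0,0,0,0,1.5,0,1],[0,0,0,0,0,0,1]]'
python3 - <<'E'
from h import *
plan(PL,-13.5,30,0)
for n,b in(("side",(150,90,290,200)),("top",(240,90,380,200))):
    im=cams.grab_frame(n);cv2.imwrite(f"pics/a_{n}.png",im)
    cv2.imwrite(f"pics/a_{n}c.png",cv2.resize(im[b[1]:b[3],b[0]:b[2]],None,fx=5,fy=5,interpolation=2))
E
```

```text
clock: 2.6
eef_pos: [573.6, -95.5, 90.0]
tcp_rot: [-1.045, 0.003, -1.797]
contact_force: [-0.7, -0.2, 0.0]
opening: 0.999
t 2.60 tcp [573.6 -95.5  90. ] open 0.999 F [-0.7 -0.2  0. ] M [ 0.07  0.28 -0.03]
 now psi -13.0 th 30.1 q [-0.15  0.36  2.22 -0.75  0.06  2.39]
 rotvec deg [-0.1  0.4 -0.4] | shift cm in NEW axes [ 1.11  3.85 -0.12] in CUR axes [ 1.14  3.85 -0.14]
```

View pics/a_sidec.png

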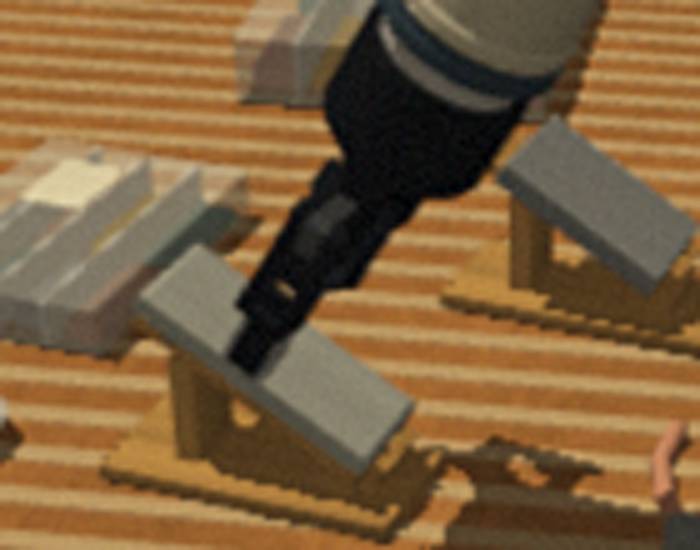

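View pics/a_topc.png

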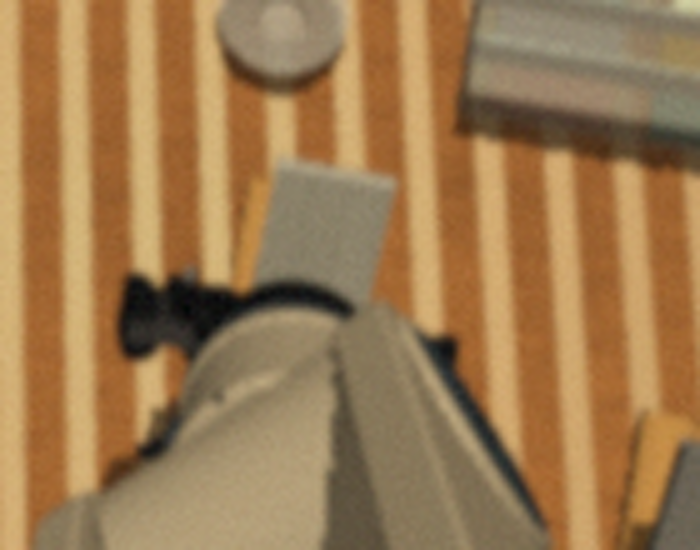

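```bash
python3 -m crank '[[-4,0.2,0,0.5,0,0,1],[-4,0.2,0,0.6,0,0,1],[-4,0,0,0,0,0,1],[-3,0,0,0,0,0,1],[-3,0,0,0,0,0,1],[0,0,0,0,0,0,1],[0,0,0,0,0,0,1],[0,0,0,0,0,0,1],[0,0,0,0,0,0,1],[0,0,0,0,0,0,1]]'
python3 - <<'E'
from h import *
plan(PL,-13.5,12,0)
E
```

```text
clock: 3.53
eef_pos: [569.7, -100.7, 97.3]
tcp_rot: [-1.267, 0.004, -1.805]
contact_force: [-0.6, -0.4, -0.1]
opening: 1.001
t 3.53 tcp [ 569.7 -100.7   97.3] open 1.001 F [-0.6 -0.4 -0.1] M [0.05 0.17 0.  ]
 now psi -13.5 th 17.4 q [-0.17  0.36  2.07 -0.04  0.41  1.67]
 rotvec deg [-5.4  0.  -0.2] | shift cm in NEW axes [0.51 4.51 0.92] in CUR axes [0.53 4.58 0.49]
```

```bash
python3 -m crank '[[-5.4,0,-0.2,0.5,0,0.9,1],[0,0,0,0,0,0,1],[0,0,0,0,0.8,0,1],[0,0,0,0,0.8,0,1],[0,0,0,0,0.8,0,1],[0,0,0,0,0.7,0,1],[0,0,0,0,0.7,0,1],[0,0,0,0,0.6,0,1],[0,0,0,0,0,0,1],[0,0,0,0,0,0,1]]'
python3 - <<'E'
from h import *
plan(PL,-13.5,12,0)
for n,b in(("side",(150,90,290,200)),("top",(240,90,380,200))):
    im=cams.grab_frame(n);cv2.imwrite(f"pics/b_{n}.png",im)
    cv2.imwrite(f"pics/b_{n}c.png",cv2.resize(im[b[1]:b[3],b[0]:b[2]],None,fx=5,fy=5,interpolation=2))
E
```

```text
clock: 4.37
eef_pos: [578.9, -107.6, 47.4]
tcp_rot: [-1.367, 0.0, -1.805]
contact_force: [-0.6, -0.1, 0.1]
opening: 1.0
t 4.37 tcp [ 578.9 -107.6   47.4] open 1.000 F [-0.6 -0.1  0.1] M [0.02 0.08 0.01]
 now psi -13.4 th 11.7 q [-0.18  0.48  2.   -0.02  0.46  1.64]
 rotvec deg [ 0.3  0.1 -0. ] | shift cm in NEW axes [ 0.06 -0.59  0.92] in CUR axes [ 0.06 -0.6   0.92]
```

View pics/b_sidec.png

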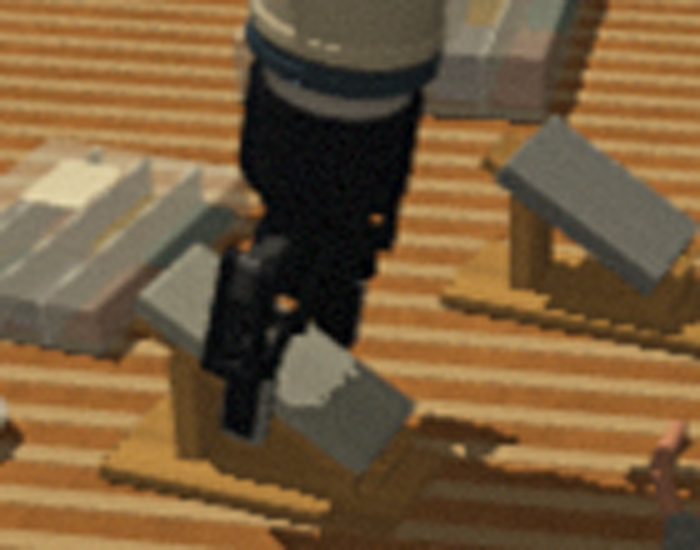

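View pics/b_topc.png

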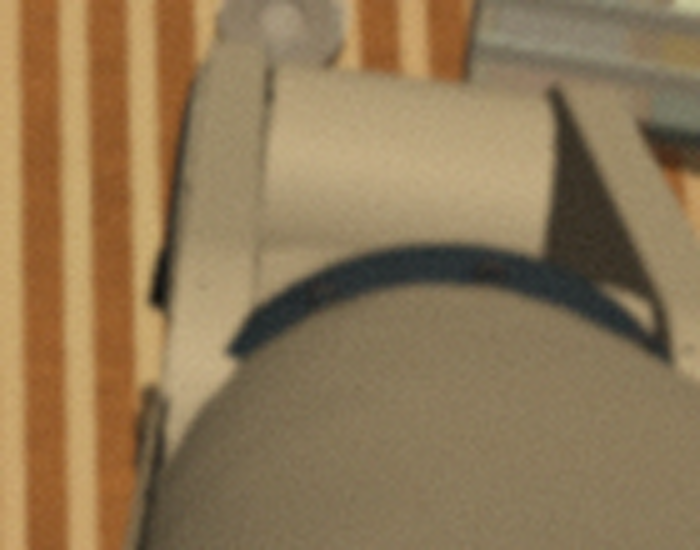

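```bash
python3 -m crank '[[0.3,0,0,0.1,-0.3,0.3,1],[0,0,0,0,-0.3,0.3,1],[0,0,0,0,0,0,0],[0,0,0,0,0,0,-0.5],[0,0,0,0,0,0,-1],[0,0,0,0,0,0,-1],[0,0,0,0,0,0,-1],[0,0,0,0,0,0,-1],[0,0,0,0,0,0,-1],[0,0,0,0,0,0,-1]]' 100
python3 - <<'E'
from h import *
plan(PL,-13.5,12,0)
for n,b in(("side",(150,90,290,200)),):
    im=cams.grab_frame(n);cv2.imwrite(f"pics/d_{n}.png",im)
    cv2.imwrite(f"pics/d_{n}c.png",cv2.resize(im[b[1]:b[3],b[0]:b[2]],None,fx=5,fy=5,interpolation=2))
E
```

```text
clock: 5.3
eef_pos: [584.7, -110.3, 58.3]
tcp_rot: [-1.358, 0.001, -1.805]
contact_force: [0.3, 0.0, -1.5]
opening: 0.627
t 5.30 tcp [ 584.7 -110.3   58.3] open 0.627 F [ 0.3  0.  -1.5] M [-0.06  0.08  0.06]
 now psi -13.4 th 12.2 q [-0.18  0.47  1.99 -0.02  0.48  1.64]
 rotvec deg [-0.2  0.1 -0.1] | shift cm in NEW axes [-0.07  0.35  0.09] in CUR axes [-0.07  0.35  0.09]
```

View pics/d_sidec.png

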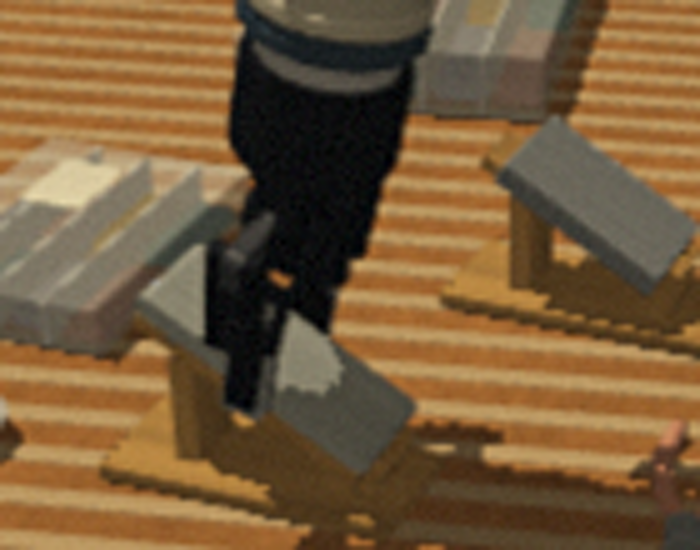

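```bash
python3 -m crank '[[0,0,0,0,-1,-0.3,-1],[0,0,0,0,-1.5,-0.5,-1],[0,0,0,0,-2,-0.6,-1],[0,0,0,0,-3,-0.4,-1],[0,0,0,0,-3,0,-1],[-4,0,0,0,-2,0,-1],[-6,0,0,0,-1,0,-1],[-6,0,0,0,0,0,-1],[-6,0,0,0,0,0,-1],[-6,0,0,0,0,0,-1]]'
python3 - <<'E'
from h import *
plan(np.array(NE)+[0,0,90],14.7,-18,0)
for n,b in(("side",(120,0,320,200)),):
    im=cams.grab_frame(n);cv2.imwrite(f"pics/e_{n}.png",im)
    cv2.imwrite(f"pics/e_{n}c.png",cv2.resize(im[b[1]:b[3],b[0]:b[2]],None,fx=3,fy=3,interpolation=2))
E
```

```text
clock: 6.18
eef_pos: [526.8, -96.5, 197.4]
tcp_rot: [-1.871, 0.001, -1.804]
contact_force: [-0.1, 0.2, -3.1]
opening: 0.631
t 6.18 tcp [526.8 -96.5 197.4] open 0.631 F [-0.1  0.2 -3.1] M [-0.11 -0.32 -0.03]
 now psi -13.4 th -17.2 q [-0.19  0.43  1.67  0.01  1.35  1.61]
 rotvec deg [ -0.8 -26.7  -8.5] | shift cm in NEW axes [-40.71   5.33   6.26] in CUR axes [-37.94  11.27 -12.59]
```

View pics/e_sidec.png

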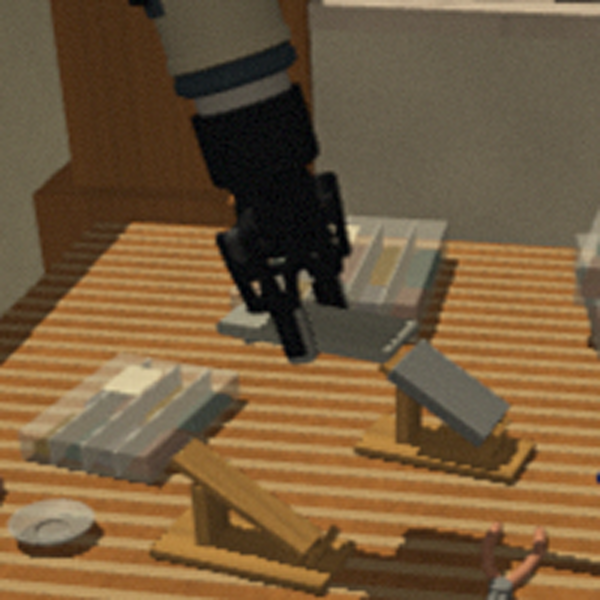

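```bash
python3 -m crank '[[0,0,0,-2,0.6,-0.6,-1],[0,0,0,-3.5,1.0,-1.15,-1],[0,0,0,-3.6,1.05,-1.2,-1],[0,0,0,-3.6,1.05,-1.2,-1],[0,0,0,-3.6,1.05,-1.2,-1],[0,0,0,-3.6,1.05,-1.2,-1],[0,0,0,-3.6,1.05,-1.2,-1],[0,0,0,-3.6,1.05,-1.2,-1],[0,0,0,-3.5,1.0,-1.15,-1],[0,0,0,-2.5,0.7,-0.8,-1]]';  python3 - <<'E'
from h import *
plan(np.array(NE)+[0,0,90],14.7,-18,0)
E
python3 -m crank '[[0,-4,-1.3,0,0,0,-1],[0,-5.4,-1.7,0,0,0,-1],[0,-5.4,-1.7,0,0,0,-1],[0,-5.4,-1.7,0,0,0,-1],[-0.5,-4.4,-1.4,0,0,0,-1],[-0.3,-2.1,-0.7,0,0,0,-1],[0,0,0,0,0,0,-1],[0,0,0,0,0,0,-1],[0,0,0,0,0,0,-1],[0,0,0,0,0,0,-1]]';  python3 - <<'E'
from h import *
plan(np.array(NE)+[0,0,90],14.7,-18,0)
E
```

```text
clock: 7.07
eef_pos: [473.6, 263.1, 134.4]
tcp_rot: [-1.86, 0.002, -1.816]
contact_force: [0.2, 0.4, -3.3]
opening: 0.631
t 7.07 tcp [473.6 263.1 134.4] open 0.631 F [ 0.2  0.4 -3.3] M [-0.09 -0.29 -0.03]
 now psi -14.0 th -16.6 q [0.4  0.47 1.76 0.19 1.15 2.12]
 rotvec deg [ -1.4 -27.4  -8.7] | shift cm in NEW axes [-4.58  0.56  0.53] in CUR axes [-4.17  1.23 -1.63]
clock: 7.9
eef_pos: [465.8, 268.5, 134.5]
tcp_rot: [-1.863, -0.004, -1.299]
contact_force: [0.5, -0.2, -3.5]
opening: 0.631
t 7.90 tcp [465.8 268.5 134.5] open 0.631 F [ 0.5 -0.2 -3.5] M [ 0.08 -0.26  0.  ]
 now psi 15.5 th -16.7 q [0.48 0.49 1.72 0.06 1.22 1.76]
 rotvec deg [-1.3  0.8  0.5] | shift cm in NEW axes [-3.87  0.39  1.12] in CUR axes [-3.86  0.38  1.16]
```

```bash
python3 -m crank '[[-0.6,0.4,0.3,-1.3,0.1,0.4,-1],[-0.7,0.4,0.2,-1.3,0.1,0.4,-1],[0,0,0,-1.3,0.1,0.4,-1],[0,0,0,0,0,0,-1],[0,0,0,0,0,0,-1],[0,0,0,0,0,0,-1],[0,0,0,0,0,0,-1],[0,0,0,0,0,0,-1],[0,0,0,0,0,0,-1],[0,0,0,0,0,0,-1]]';  python3 - <<'E'
from h import *
plan(np.array(NE)+[0,0,90],14.7,-18,0)
for n,b,k in(("side",(110,190,310,340),4),("top",(70,120,210,280),3.7)):
    im=cams.grab_frame(n);cv2.imwrite(f"pics/f_{n}.png",im)
    im=cv2.convertScaleAbs(im,alpha=1.5)
    cv2.imwrite(f"pics/f_{n}c.png",cv2.resize(im[b[1]:b[3],b[0]:b[2]],None,fx=k,fy=k,interpolation=2))
E
```

```text
clock: 8.73
eef_pos: [465.9, 313.0, 126.8]
tcp_rot: [-1.887, 0.0, -1.32]
contact_force: [-0.3, -0.7, -2.9]
opening: 0.63
t 8.73 tcp [465.9 313.  126.8] open 0.630 F [-0.3 -0.7 -2.9] M [ 0.05 -0.32  0.02]
 now psi 14.4 th -18.1 q [0.54 0.54 1.66 0.09 1.25 1.81]
 rotvec deg [ 0.1 -0.3 -0.1] | shift cm in NEW axes [ 0.43  0.   -0.2 ] in CUR axes [ 0.43  0.   -0.2 ]
```

View pics/f_sidec.png

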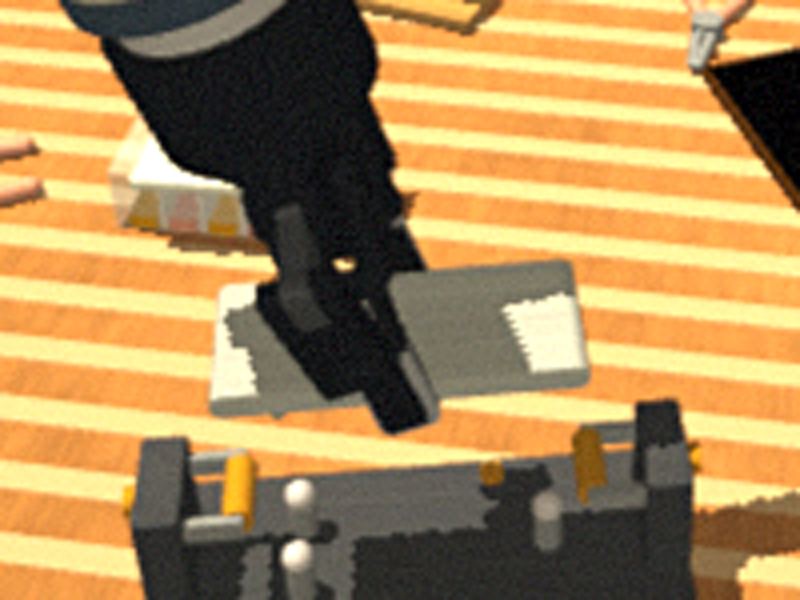

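View pics/f_topc.png

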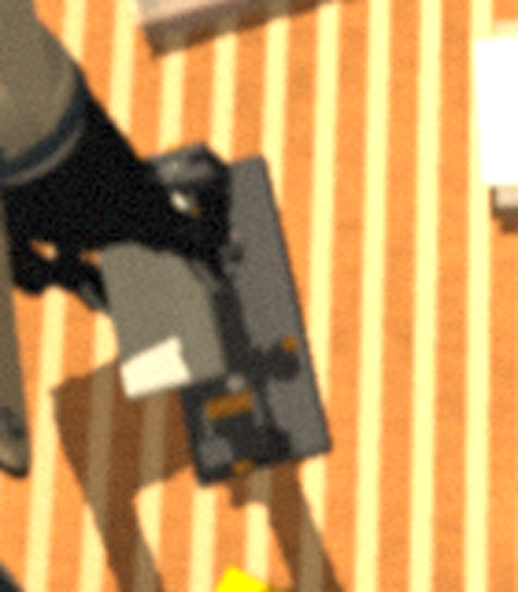

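```bash
cat >> h.py <<'E'
def grid(im,x0,y0,x1,y1,k,nm,al=1.6):
    c=cv2.resize(im[y0:y1,x0:x1],None,fx=k,fy=k,interpolation=0)
    c=cv2.convertScaleAbs(c,alpha=al)
    for x in range((x0+9)//10*10,x1,10):cv2.line(c,((x-x0)*k,0),((x-x0)*k,c.shape[0]),(0,255,0),1);cv2.putText(c,str(x),((x-x0)*k,10),0,.4,(255,255,255))
    for y in range((y0+9)//10*10,y1,10):cv2.line(c,(0,(y-y0)*k),(c.shape[1],(y-y0)*k),(0,255,0),1);cv2.putText(c,str(y),(0,(y-y0)*k+10),0,.4,(255,255,255))
    cv2.imwrite(nm,c)
E
python3 - <<'E'
from h import *
s=cv2.imread("pics/f_side.png");grid(s,160,250,262,302,7,"pics/f_g.png",1.5)
t=cv2.imread("pics/f_top.png");grid(t,92,180,142,232,11,"pics/f_gt.png",1.8)
E
```

```text
(no output)
```

View pics/f_g.png

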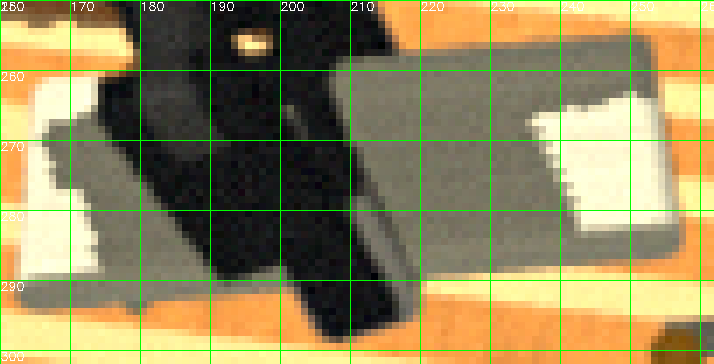

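View pics/f_gt.png

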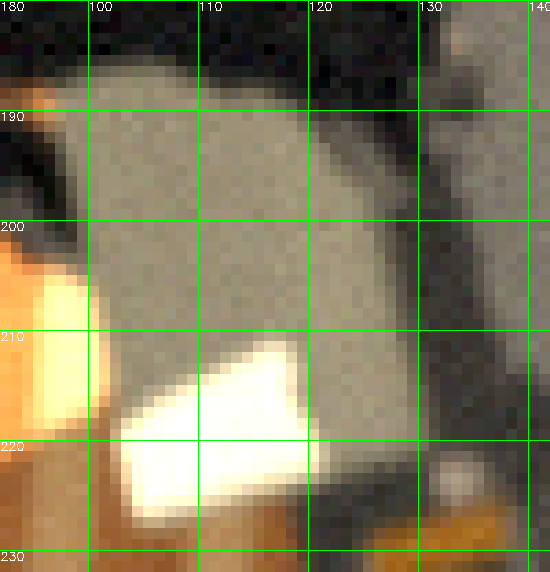

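Run:
```python
from h import *
s,p,R=cur()
n=R[:,0]
def mid(cam,px):
    o,d=ray(cam,px);return o+d*(n@(p-o))/(n@d)
N=mid("side",(254.2,268.9));F=mid("side",(163,274.8));NT=mid("top",(116.7,223.9))
print("near",N.round(1),"far",F.round(1),"near top",NT.round(1), "tri",tri((254.2,268.9),(116.7,223.9)))
d=F-N;print("len",np.linalg.norm(d).round(1),"psi",np.degrees(np.arctan2(d[1],d[0])).round(1),"pitch",np.degrees(np.arcsin(d[2]/np.linalg.norm(d))).round(2))
c=(N+F)/2;print("face mid",c.round(1),"in tool axes from TCP",(R.T@(c-p)).round(1))
# long-side edges with side view: pitch from both long edges, intersect planes offset +-28
for off,a,b in((28,(164,261),(252,255)),(-28,(162,288.3),(256,282.7))):
    q=p+n*off
    P=[];
    for px in(a,b):
        o,dd=ray("side",px);P.append(o+dd*(n@(q-o))/(n@dd))
    e=P[0]-P[1];print(off,P[0].round(1),P[1].round(1),"len",np.linalg.norm(e).round(1),"pitch",np.degrees(np.arcsin(e[2]/np.linalg.norm(e))).round(2))
```

```text
near [406.1 297.7 135. ] far [530.4 329.5 135.5] near top [404.9 297.4 135.8] tri (array([405.51547865, 297.70974905, 134.95727913]), np.float64(1.1061405768064212))
len 128.3 psi 14.3 pitch 0.24
face mid [468.2 313.6 135.2] in tool axes from TCP [-0.  -8.7 -0.4]
28 [537.8 302.5 135.8] [413.5 270.7 136.3] len 128.3 pitch -0.24
-28 [522.6 356.4 137.8] [399.4 324.9 135.8] len 127.2 pitch 0.88
```

```bash
python3 -m crank '[[0,-0.3,0,0.22,0.03,-0.09,-1],[0,0,0,0.22,0.03,-0.09,-1],[0,0,0,0,0.95,0.31,-1],[0,0,0,0,0.95,0.31,-1],[0,0,0,0,0.95,0.31,-1],[0,0,0,0,0.95,0.31,-1],[0,0,0,0,0.95,0.31,-1],[0,0,0,0,0.95,0.31,-1],[0,0,0,0,0,0,-1],[0,0,0,0,0,0,-1]]';  python3 - <<'E'
from h import *
plan(np.array([467.5-2.3,308.9-.6,41]),14.7,-18,0,0)
for n,b,k in(("side",(120,230,310,350),4),("top",(90,140,170,260),5)):
    im=cams.grab_frame(n);cv2.imwrite(f"pics/g_{n}.png",im)
    im=cv2.convertScaleAbs(im,alpha=1.5)
    cv2.imwrite(f"pics/g_{n}c.png",cv2.resize(im[b[1]:b[3],b[0]:b[2]],None,fx=k,fy=k,interpolation=2))
E
```

```text
clock: 9.67
eef_pos: [464.3, 306.8, 58.8]
tcp_rot: [-1.889, 0.001, -1.316]
contact_force: [-0.2, 0.2, -3.0]
opening: 0.626
t 9.67 tcp [464.3 306.8  58.8] open 0.626 F [-0.2  0.2 -3. ] M [ 0.03 -0.3   0.  ]
 now psi 14.6 th -18.2 q [0.53 0.63 1.69 0.1  1.13 1.79]
 rotvec deg [ 0.2 -0.1 -0.1] | shift cm in NEW axes [-0.12  1.65  0.67] in CUR axes [-0.12  1.65  0.67]
```

View pics/g_sidec.png

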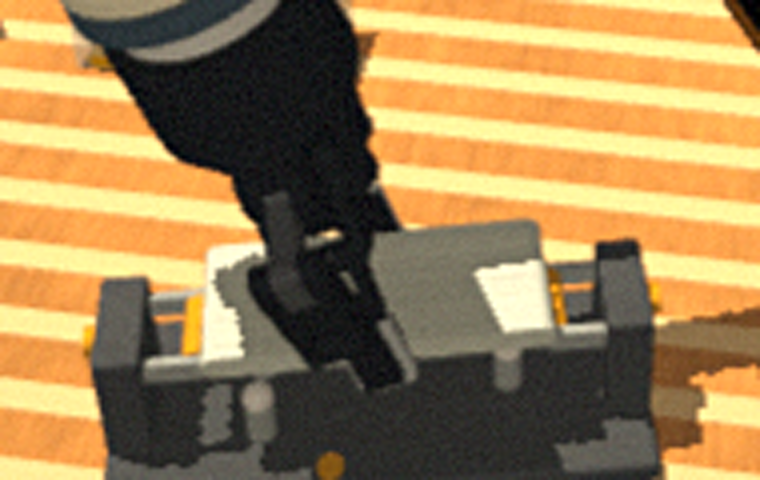

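View pics/g_topc.png

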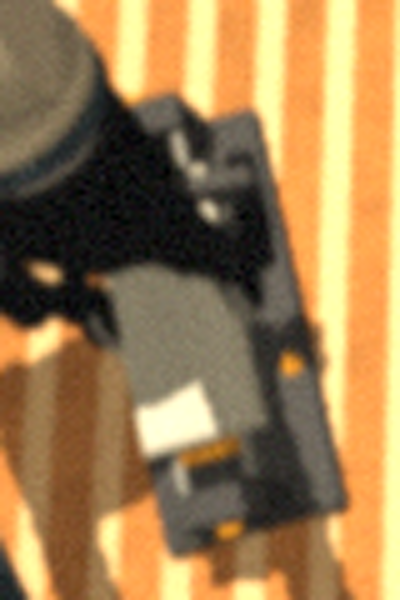

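```bash
python3 -m crank '[[0.2,0,0,-0.12,-0.02,0.06,-1],[0,0,0,0,0.19,0.06,-1],[0,0,0,0,0.19,0.06,-1],[0,0,0,0,0.19,0.06,-1],[0,0,0,0,0.19,0.06,-1],[0,0,0,0,0.19,0.06,-1],[0,0,0,0,0.19,0.06,-1],[0,0,0,0,0.19,0.06,-1],[0,0,0,0,0,0,-1],[0,0,0,0,0,0,-1]]' 120;  python3 - <<'E'
from h import *
plan(np.array([467.5-2.3,308.9-.6,41]),14.7,-18,0,0)
for n,b,k in(("side",(120,230,310,350),4),):
    im=cams.grab_frame(n);cv2.imwrite(f"pics/i_{n}.png",im)
    im=cv2.convertScaleAbs(im,alpha=1.5)
    cv2.imwrite(f"pics/i_{n}c.png",cv2.resize(im[b[1]:b[3],b[0]:b[2]],None,fx=k,fy=k,interpolation=2))
E
```

```text
clock: 10.6
eef_pos: [468.0, 309.6, 56.0]
tcp_rot: [-1.878, 0.003, -1.316]
contact_force: [-1.7, -1.9, 2.4]
opening: 0.626
t 10.60 tcp [468.  309.6  56. ] open 0.626 F [-1.7 -1.9  2.4] M [-0.13 -0.14 -0.05]
 now psi 14.7 th -17.6 q [0.53 0.63 1.69 0.1  1.12 1.79]
 rotvec deg [-0.4 -0.  -0.2] | shift cm in NEW axes [0.05 1.52 0.18] in CUR axes [0.06 1.52 0.17]
```

View pics/i_sidec.png

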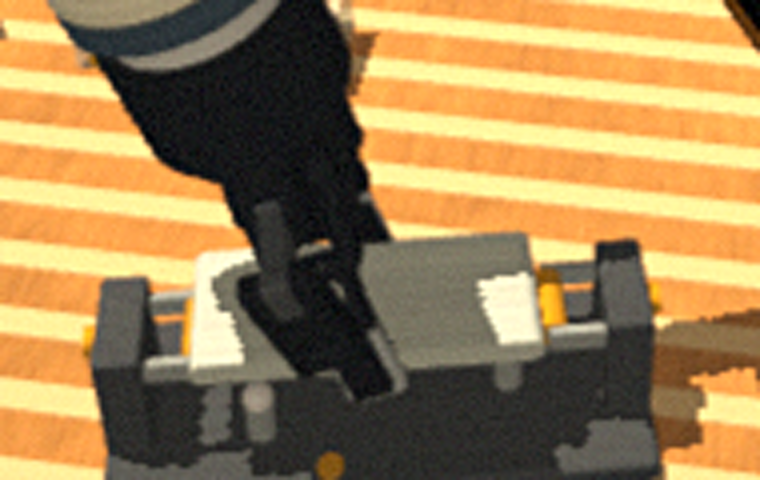

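```bash
python3 -m crank '[[-0.3,0,0,0.05,0.09,-0.29,-1],[0,0,0,0,0,0,-1],[0,0,0,0,0.3,0,-1],[0,0,0,0,0.3,0,-1],[0,0,0,0,0.4,0,-1],[0,0,0,0,0.4,0,-1],[0,0,0,0,0.5,0,-1],[0,0,0,0,0.5,0,-1],[0,0,0,0,0.5,0,-1],[0,0,0,0,0.5,0,-1]]' 120;  python3 - <<'E'
from h import *
plan(np.array([467.5-2.3,308.9-.6,41]),14.7,-18,0,0)
E
```

```text
clock: 11.48
eef_pos: [464.1, 308.6, 37.6]
tcp_rot: [-1.869, 0.006, -1.318]
contact_force: [-1.5, -8.3, 52.5]
opening: 0.627
t 11.48 tcp [464.1 308.6  37.6] open 0.627 F [-1.5 -8.3 52.5] M [-1.93  2.24 -0.35]
 now psi 14.6 th -17.1 q [0.53 0.65 1.71 0.1  1.07 1.79]
 rotvec deg [-0.9 -0.1 -0.4] | shift cm in NEW axes [ 0.06 -0.35 -0.01] in CUR axes [ 0.06 -0.35 -0.  ]
```

```bash
python3 -m crank '[[0,0,0,0,0,0,-1],[0,0,0,0,0,0,-1],[0,0,0,0,0,0,-1],[0,0,0,0,0,0,-0.3],[0,0,0,0,0,0,0.4],[0,0,0,0,0,0,1],[0,0,0,0,0,0,1],[0,0,0,0,0,0,1],[0,0,0,0,-0.5,-0.2,1],[0,0,0,0,-0.5,-0.2,1]]';  python3 - <<'E'
from h import *
plan(np.array([467.5-2.3,308.9-.6,41]),14.7,-18,0,0)
for n,b,k in(("side",(130,250,300,360),4.5),("top",(90,140,170,260),5)):
    im=cams.grab_frame(n);cv2.imwrite(f"pics/j_{n}.png",im)
    im=cv2.convertScaleAbs(im,alpha=1.5)
    cv2.imwrite(f"pics/j_{n}c.png",cv2.resize(im[b[1]:b[3],b[0]:b[2]],None,fx=k,fy=k,interpolation=2))
E
```

```text
clock: 12.32
eef_pos: [461.2, 307.7, 46.8]
tcp_rot: [-1.874, 0.006, -1.319]
contact_force: [0.7, -0.5, 0.6]
opening: 1.001
t 12.32 tcp [461.2 307.7  46.8] open 1.001 F [ 0.7 -0.5  0.6] M [ 0.07 -0.13 -0.02]
 now psi 14.5 th -17.4 q [0.53 0.63 1.71 0.1  1.09 1.79]
 rotvec deg [-0.6 -0.1 -0.4] | shift cm in NEW axes [0.05 0.43 0.56] in CUR axes [0.05 0.43 0.55]
```

View pics/j_sidec.png

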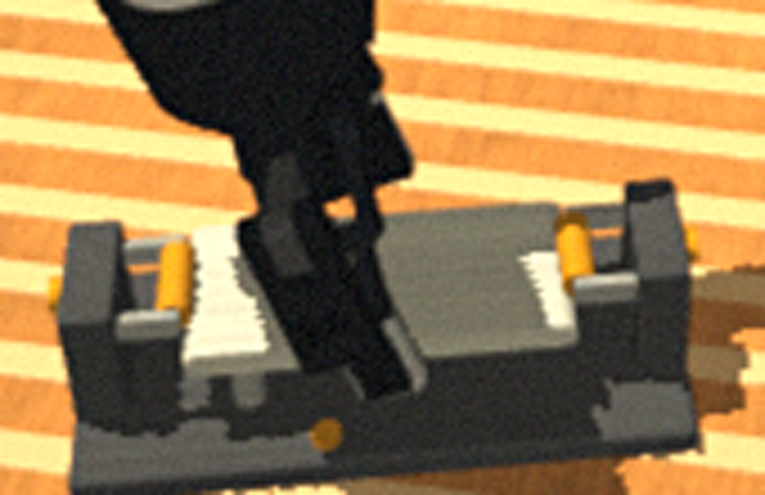

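View pics/j_topc.png

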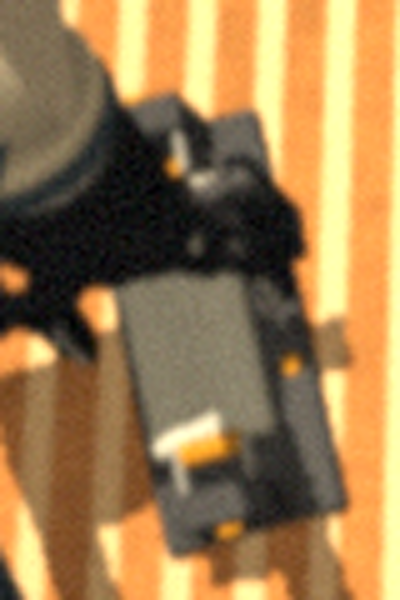

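```bash
python3 -m crank '[[0,0,0,0,-2,0,1],[0,0,0,0,-3,0,1],[0,0,0,0,-3,0,1],[2,0,0,0,-3,0,1],[4,0,0,0,-2,0,1],[5,0,0,2,-1,0,1],[5,0,0,3.9,0,0,1],[0,2,0,3.9,0,0,1],[0,4,0,3.9,0,0,1],[0,4,0,3.9,0,0,1]]';  python3 - <<'E'
from h import *
plan((596,108,38.5),4.5,0,100)
for n,b,k in(("side",(140,270,290,350),5),("top",(90,140,170,260),5)):
    im=cams.grab_frame(n);cv2.imwrite(f"pics/k_{n}.png",im)
    grid(im,*b,k,f"pics/k_{n}c.png",1.5)
t=cv2.imread("pics/top0.png");s=cv2.imread("pics/side0.png")
S=[(142.5,235),(150.5,216),(200,219),(193.5,237)];T=[(197.5,134),(222.5,132.5),(225.5,167.3),(200.5,169.3)]
for a,b in zip(S,T): print(onz("side",a,41).round(1),onz("top",b,41).round(1))
grid(t,190,120,235,180,9,"pics/k_sh.png",1.1)
E
```

```text
clock: 13.25
eef_pos: [542.7, 148.1, 190.7]
tcp_rot: [-1.573, 0.007, -1.487]
contact_force: [1.0, 0.2, 0.3]
opening: 1.002
t 13.25 tcp [542.7 148.1 190.7] open 1.002 F [1.  0.2 0.3] M [ 0.01 -0.07 -0.04]
 now psi 4.8 th -0.1 q [0.26 0.31 1.82 0.01 1.01 1.74]
 rotvec deg [ 0.1  0.3 -0.4] | shift cm in NEW axes [4.42 6.02 5.  ] in CUR axes [4.49 5.98 4.99]
[643.7 143.1  41. ] [636.5 142.6  41. ]
[649.3  83.6  41. ] [639.3  80.5  41. ]
[548.9  77.8  41. ] [549.9  73.3  41. ]
[546.9 133.9  41. ] [545.9 134.3  41. ]
```

View pics/k_sidec.png

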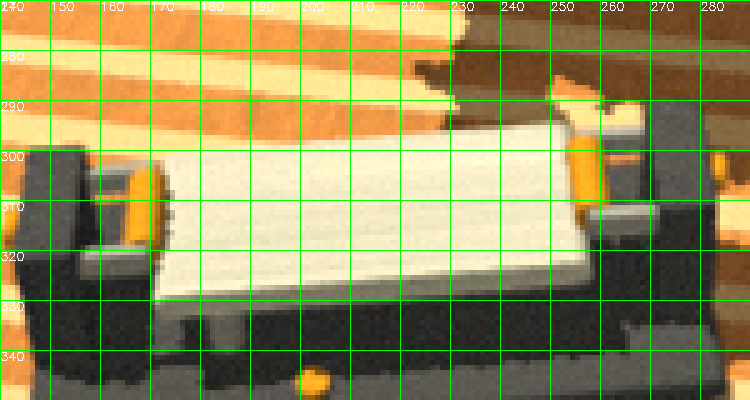

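View pics/k_topc.png

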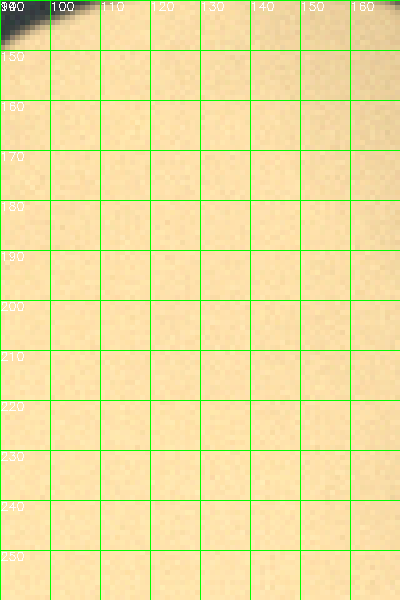

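View pics/k_sh.png

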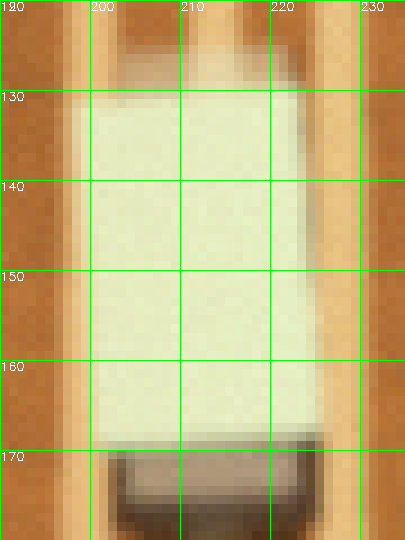

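Run:
```python
from h import *
ps=np.radians(14.7);xn=np.array([np.cos(ps),np.sin(ps),0]);yn=np.array([-np.sin(ps),np.cos(ps),0]);C=np.array(NE)
for off,pts in((28,[(171.5,329.5),(256.5,322.5)]),(-28,[(175,301.2),(252.5,294.5)])):
    for px in pts:
        o,d=ray("side",np.array(px)-.5);q=C+yn*off;X=o+d*(yn@(q-o))/(yn@d);print(off,"x_nest %.1f z %.1f"%(xn@(X-C),X[2]))
print("expected px", [proj("side",C+xn*a+yn*b+np.array([0,0,5])).round(1)+.5 for a,b in((60,28),(-60,28),(-60,-28),(60,-28))])
T=np.array([(198.2,130.7),(223.2,129.8),(225.7,168),(200.8,169.5)])-.5
P=np.array([onz("top",b,41) for b in T]);print(P.round(1),P.mean(0).round(1),np.degrees(np.arctan2(*(P[0]+P[1]-P[2]-P[3])[[1,0]])),np.linalg.norm((P[0]+P[1]-P[2]-P[3])/2))
S=np.array([(142.5,235),(150.5,216),(200,219),(193.5,237)]);P=np.array([onz("side",b,41) for b in S]);print(P.mean(0).round(1),np.degrees(np.arctan2(*(P[0]+P[1]-P[2]-P[3])[[1,0]])))
```

```text
28 x_nest 62.5 z 49.1
28 x_nest -62.8 z 48.9
-28 x_nest 60.1 z 47.4
-28 x_nest -62.3 z 49.0
expected px [array([173.2, 329. ]), array([254.7, 322.2]), array([251. , 294.2]), array([174.9, 300.1])]
[[646.4 142.2  41. ]
 [647.7  80.   41. ]
 [549.4  74.   41. ]
 [546.7 134.8  41. ]] [597.5 107.8  41. ] 3.8607804594004493 99.27535281593477
[597.2 109.6  41. ] 4.341815719514162
```

Run:
```python
from h import *
plan((597.4,108.6,38.5),4.1,0,60,4)
```

```text
t 13.35 tcp [543.  144.8 190.4] open 1.001 F [-0.5  0.8  0.3] M [-0.01  0.01  0.01]
 now psi 4.5 th -0.2 q [0.25 0.31 1.82 0.01 1.01 1.74]
 rotvec deg [ 0.2  0.4 -0.3] | shift cm in NEW axes [4.   9.59 5.17] in CUR axes [4.09 9.55 5.17]
```

```bash
python3 -m crank '[[0.2,0.4,-0.3,2,0,2.6,1],[0,0,0,2,0,2.6,1],[0,0,0,0,2.5,0,1],[0,0,0,0,2.5,0,1],[0,0,0,0,2.5,0,1],[0,0,0,0,2,0,1],[0,0,0,0,0,0,1],[0,0,0,0,0,0,1],[0,0,0,0,0,0,1],[0,0,0,0,0,0,1]]' 25
python3 - <<'E'
from h import *
plan((597.4,108.6,38.5),4.1,0,0,4)
for n,b,k in(("side",(110,170,230,260),6),("top",(170,100,260,190),6)):
    im=cams.grab_frame(n);cv2.imwrite(f"pics/l_{n}.png",im)
    cv2.imwrite(f"pics/l_{n}c.png",cv2.resize(cv2.convertScaleAbs(im,alpha=1.3)[b[1]:b[3],b[0]:b[2]],None,fx=k,fy=k,interpolation=2))
E
```

```text
clock: 14.18
eef_pos: [603.5, 108.2, 97.5]
tcp_rot: [-1.562, 0.003, -1.5]
contact_force: [-0.2, 0.3, -0.6]
opening: 1.002
t 14.18 tcp [603.5 108.2  97.5] open 1.002 F [-0.2  0.3 -0.6] M [ 0.01  0.   -0.04]
 now psi 4.1 th 0.5 q [0.17 0.5  1.78 0.   0.86 1.67]
 rotvec deg [-0.5 -0.  -0.2] | shift cm in NEW axes [-0.08  6.3  -0.61] in CUR axes [-0.06  6.29 -0.66]
```

View pics/l_sidec.png

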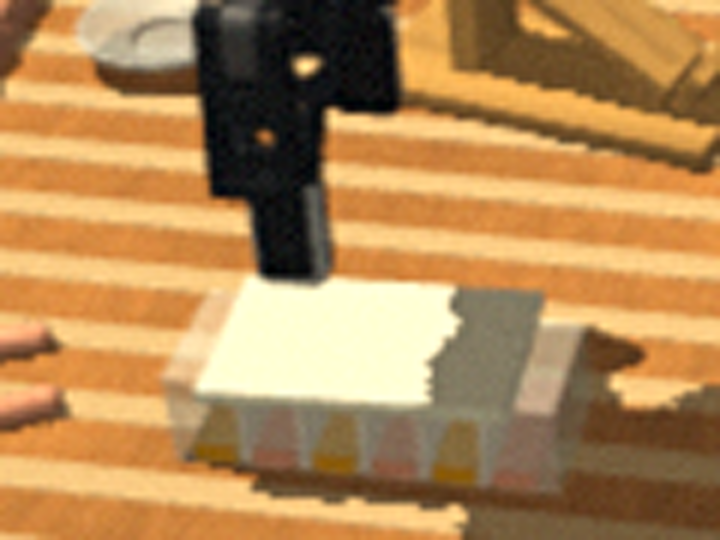

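View pics/l_topc.png

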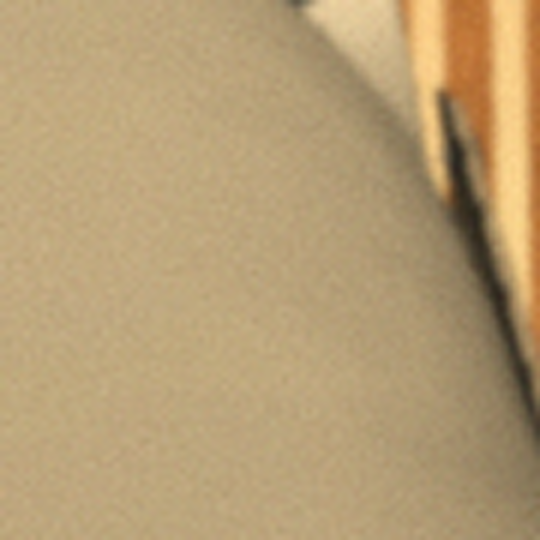

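```bash
python3 -m crank '[[-0.5,0,-0.2,-0.1,1,-0.6,1],[0,0,0,0,1.3,0,1],[0,0,0,0,1.3,0,1],[0,0,0,0,1.3,0,1],[0,0,0,0,1.1,0,1],[0,0,0,0,0.3,0,1],[0,0,0,0,0,0,1],[0,0,0,0,0,0,1],[0,0,0,0,0,0,1],[0,0,0,0,0,0,1]]' 25
python3 - <<'E'
from h import *
plan((597.4,108.6,38.5),4.1,0,0,4)
for n,b,k in(("side",(110,170,230,260),6),):
    im=cams.grab_frame(n);cv2.imwrite(f"pics/m_{n}.png",im)
    cv2.imwrite(f"pics/m_{n}c.png",cv2.resize(cv2.convertScaleAbs(im,alpha=1.3)[b[1]:b[3],b[0]:b[2]],None,fx=k,fy=k,interpolation=2))
E
```

```text
clock: 15.12
eef_pos: [597.6, 109.2, 29.3]
tcp_rot: [-1.569, -0.001, -1.499]
contact_force: [-0.2, 0.5, -0.1]
opening: 0.996
t 15.12 tcp [597.6 109.2  29.3] open 0.996 F [-0.2  0.5 -0.1] M [-0.05  0.03 -0.03]
 now psi 4.1 th 0.1 q [ 0.18  0.59  1.81 -0.    0.74  1.68]
 rotvec deg [-0.1 -0.   0.1] | shift cm in NEW axes [ 0.06 -0.52 -0.02] in CUR axes [ 0.06 -0.52 -0.02]
```

View pics/m_sidec.png

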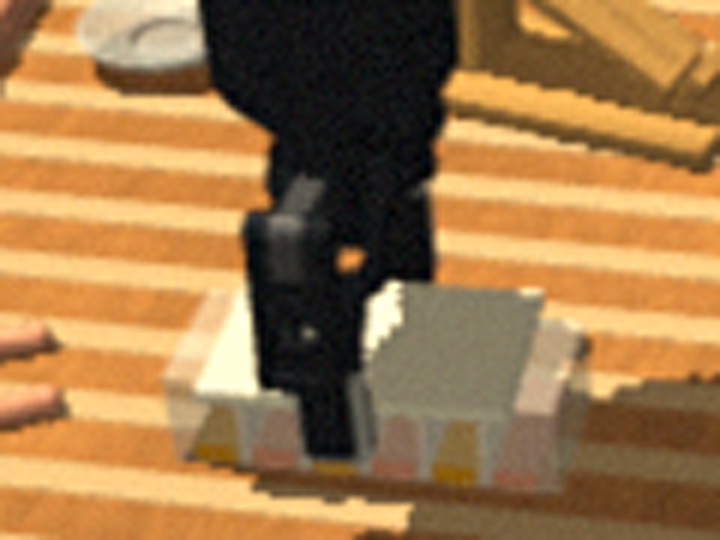

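```bash
python3 -m crank '[[0,0,0,0.05,-0.2,-0.1,1],[0,0,0,0,0,0,0.4],[0,0,0,0,0,0,-0.3],[0,0,0,0,0,0,-1],[0,0,0,0,0,0,-1],[0,0,0,0,0,0,-1],[0,0,0,0,0,0,-1],[0,0,0,0,0,0,-1],[0,0,0,0,0,0,-1],[0,0,0,0,0,0,-1]]' 30
python3 - <<'E'
from h import *
plan((597.4,108.6,38.5),4.1,0,0,4)
E
```

```text
clock: 16.0
eef_pos: [597.8, 108.8, 33.7]
tcp_rot: [-1.566, -0.001, -1.499]
contact_force: [-0.8, 0.1, -1.2]
opening: 0.716
t 16.00 tcp [597.8 108.8  33.7] open 0.716 F [-0.8  0.1 -1.2] M [0.02 0.03 0.03]
 now psi 4.1 th 0.3 q [ 0.18  0.58  1.81 -0.    0.74  1.68]
 rotvec deg [-0.3 -0.   0. ] | shift cm in NEW axes [ 0.01 -0.08 -0.05] in CUR axes [ 0.01 -0.08 -0.05]
```

```bash
python3 -m crank '[[0,0,0,0,-1.5,0,-1],[0,0,0,0,-3,0,-1],[0,0,0,0,-3,0,-1],[0,0,0,0,-1,0,-1],[0,0,0,-1.5,0,-0.8,-1],[0,0,0,-3,0,-1.6,-1],[0,0,0,-3,0,-1.6,-1],[0,-3,0,-3,0,-1.6,-1],[0,-4,0,-3,0,-1.6,-1],[0,-3.6,0,-2,0,-1,-1]]'
python3 - <<'E'
from h import *
plan((467.5,308.9,112.5),14.7,0,0,4)
E
```

```text
clock: 16.83
eef_pos: [500.2, 256.2, 119.9]
tcp_rot: [-1.565, -0.002, -1.318]
contact_force: [0.3, -0.0, -0.1]
opening: 0.712
t 16.83 tcp [500.2 256.2 119.9] open 0.712 F [ 0.3 -0.  -0.1] M [ 0.04 -0.01 -0.02]
 now psi 14.5 th 0.4 q [ 0.47  0.4   1.88 -0.    0.86  1.79]
 rotvec deg [-0.4 -0.2  0.1] | shift cm in NEW axes [-5.93  1.14 -1.82] in CUR axes [-5.93  1.12 -1.85]
```

```bash
python3 -m crank '[[-0.4,-0.2,0,-2,0.2,-0.6,-1],[0,0,0,-2,0.2,-0.6,-1],[0,0,0,-1.9,0.2,-0.6,-1],[0,0,0,0,0.2,0,-1],[0,0,0,0,0,0,-1],[0,0,0,0,0,0,-1],[0,0,0,0,0,0,-1],[0,0,0,0,0,0,-1],[0,0,0,0,0,0,-1],[0,0,0,0,0,0,-1]]'
python3 - <<'E'
from h import *
plan((467.5,308.9,112.5),14.7,0,0,4)
for n in("side","top"):
    im=cams.grab_frame(n);cv2.imwrite(f"pics/n_{n}.png",im)
    if n=="side": grid(im,155,245,265,345,6,"pics/n_sg.png",1.5)
    else: grid(im,90,160,150,240,7,"pics/n_tg.png",1.2)
E
```

```text
clock: 17.67
eef_pos: [463.0, 311.8, 109.1]
tcp_rot: [-1.574, -0.003, -1.306]
contact_force: [1.1, 0.2, -0.7]
opening: 0.716
t 17.67 tcp [463.  311.8 109.1] open 0.716 F [ 1.1  0.2 -0.7] M [ 0.02 -0.01  0.04]
 now psi 15.2 th -0.2 q [ 0.59  0.42  1.88 -0.    0.85  1.9 ]
 rotvec deg [0.2 0.5 0.1] | shift cm in NEW axes [0.4  0.06 0.36] in CUR axes [0.4  0.06 0.36]
```

View pics/n_sg.png

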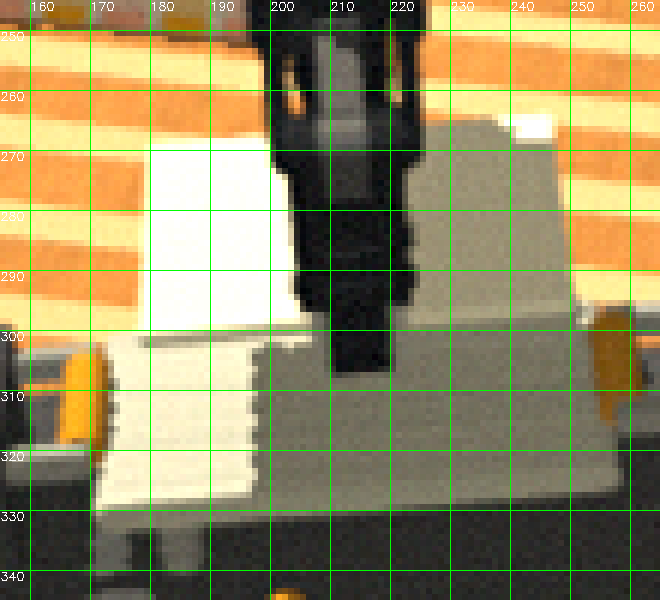

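View pics/n_tg.png

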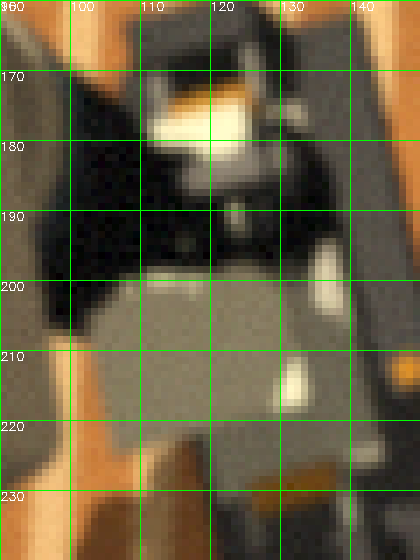

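```bash
cat >> h.py <<'E'
def held(F,N,half):
    s,p,R=cur();n=R[:,0]
    def mid(cam,px,off=0):
        o,d=ray(cam,np.array(px)-.5);return o+d*(n@(p+n*off-o))/(n@d)
    a,b=mid("side",F),mid("side",N);d=a-b;c=(a+b)/2
    print("face mid",c.round(1),"rel TCP",(c-p).round(1),"len",np.linalg.norm(d).round(1),"pitch",np.degrees(np.arcsin(d[2]/np.linalg.norm(d))).round(2),"yaw",np.degrees(np.arctan2(d[1],d[0])).round(1))
    return c
E
python3 - <<'E'
from h import *
c=held((178.3,284),(249.2,281.6),31)
# corners +-31 edges for pitch
s,p,R=cur();n=R[:,0]
for off,a,b in((31,(179,268),(247.3,264.7)),(-31,(177.8,300.5),(250.3,298))):
    P=[]
    for px in(a,b):
        o,d=ray("side",np.array(px)-.5);q=p+n*off;P.append(o+d*(n@(q-o))/(n@d))
    e=P[0]-P[1];print(P[0].round(1),P[1].round(1),np.linalg.norm(e).round(1),np.degrees(np.arcsin(e[2]/np.linalg.norm(e))).round(2))
E
```

```text
face mid [463.  312.  113.8] rel TCP [0.1 0.  4.7] len 101.8 pitch 3.74 yaw 15.2
[519.9 295.3 118.8] [421.8 268.7 114.9] 101.7 2.21
[503.7 355.2 117. ] [407.4 329.1 109.8] 100.0 4.1
```

```bash
python3 -m crank '[[-1.2,0.5,0,0.2,0,0.2,-1],[-1.2,0,0,0.2,0,0.16,-1],[0,0,0,0,1,0,-1],[0,0,0,0,1,0,-1],[0,0,0,0,1,0,-1],[0,0,0,0,1,0,-1],[0,0,0,0,0.6,0,-1],[0,0,0,0,0,0,-1],[0,0,0,0,0,0,-1],[0,0,0,0,0,0,-1]]'
python3 - <<'E'
from h import *
plan((467.5,308.9,49.5),14.7,-2.5,0,0)
im=cams.grab_frame("side");cv2.imwrite("pics/o_side.png",im);grid(im,155,255,265,345,7,"pics/o_sg.png",1.5)
E
```

```text
clock: 18.6
eef_pos: [463.7, 306.7, 56.6]
tcp_rot: [-1.619, -0.004, -1.316]
contact_force: [-0.4, 0.5, -0.5]
opening: 0.712
t 18.60 tcp [463.7 306.7  56.6] open 0.712 F [-0.4  0.5 -0.5] M [ 0.02 -0.02  0.01]
 now psi 14.6 th -2.8 q [0.57 0.51 1.88 0.02 0.8  1.88]
 rotvec deg [ 0.3 -0.1  0.2] | shift cm in NEW axes [-0.12  0.69  0.46] in CUR axes [-0.12  0.68  0.46]
```

View pics/o_sg.png

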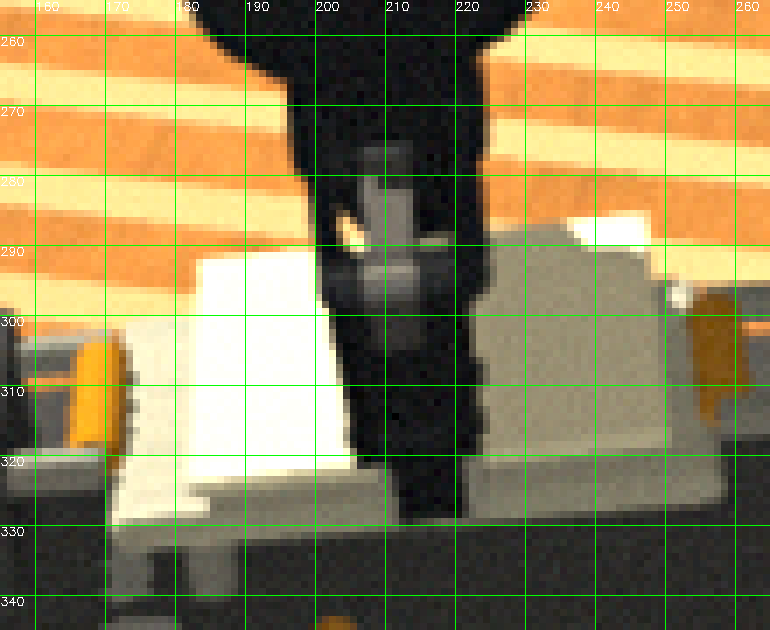

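```bash
python3 -m crank '[[0.3,0,0.2,-0.06,0.1,0.22,-1],[0,0,0,-0.06,0.1,0.22,-1],[0,0,0,0,0.2,0,-1],[0,0,0,0,0.2,0,-1],[0,0,0,0,0,0,-1],[0,0,0,0,0,0,-1],[0,0,0,0,0,0,-1],[0,0,0,0,0,0,-1],[0,0,0,0,0,0,-1],[0,0,0,0,0,0,-1]]'
python3 - <<'E'
from h import *
plan((467.5,308.9,49.5),14.7,-2.5,0,0)
im=cams.grab_frame("side");cv2.imwrite("pics/p_side.png",im);grid(im,155,255,265,345,7,"pics/p_sg.png",1.5)
E
```

```text
clock: 19.48
eef_pos: [469.2, 310.1, 51.8]
tcp_rot: [-1.609, 0.002, -1.316]
contact_force: [-0.3, -0.0, -0.7]
opening: 0.716
t 19.48 tcp [469.2 310.1  51.8] open 0.716 F [-0.3 -0.  -0.7] M [ 0.03  0.04 -0.07]
 now psi 14.6 th -2.2 q [0.57 0.52 1.88 0.02 0.78 1.88]
 rotvec deg [-0.3 -0.1 -0.1] | shift cm in NEW axes [ 0.07  0.24 -0.19] in CUR axes [ 0.07  0.24 -0.19]
```

View pics/p_sg.png

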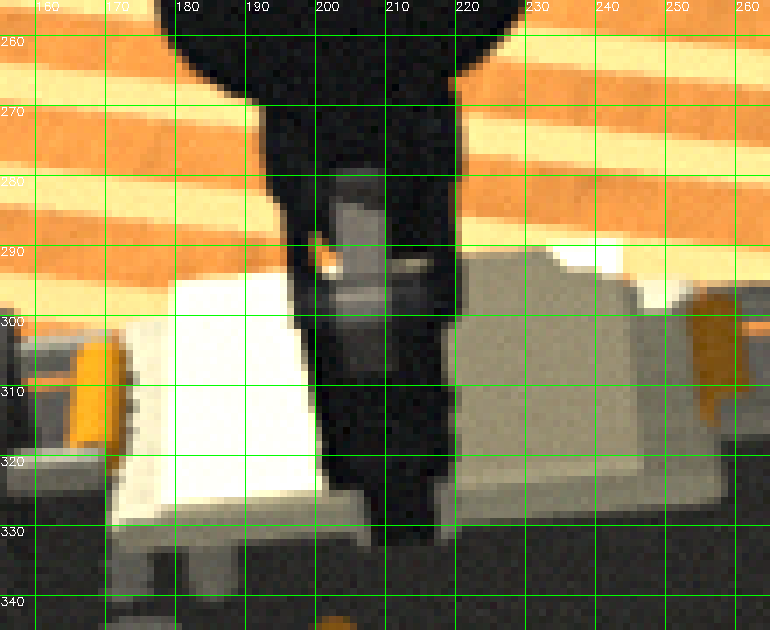

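```bash
python3 -m crank '[[-0.2,0,0,0.05,0,-0.2,-1],[0,0,0,0,0,0,-1],[0,0,0,0,0.15,0,-1],[0,0,0,0,0.1,0,-1],[0,0,0,0,0,0,-1],[0,0,0,0,0,0,-1],[0,0,0,0,0,0,-1],[0,0,0,0,0,0,-1],[0,0,0,0,0,0,-1],[0,0,0,0,0,0,-1]]'
python3 - <<'E'
from h import *
plan((467.5,308.9,49.5),14.7,-2.5,0,0)
im=cams.grab_frame("side");cv2.imwrite("pics/q_side.png",im);grid(im,155,255,265,345,7,"pics/q_sg.png",1.5)
E
```

```text
clock: 20.37
eef_pos: [467.2, 309.1, 49.5]
tcp_rot: [-1.613, 0.002, -1.316]
contact_force: [0.2, -0.3, 0.2]
opening: 0.713
t 20.37 tcp [467.2 309.1  49.5] open 0.713 F [ 0.2 -0.3  0.2] M [-0.03 -0.04 -0.02]
 now psi 14.6 th -2.4 q [0.57 0.52 1.88 0.02 0.78 1.87]
 rotvec deg [-0.1 -0.1 -0.1] | shift cm in NEW axes [0.02 0.   0.03] in CUR axes [0.02 0.   0.03]
```

View pics/q_sg.png

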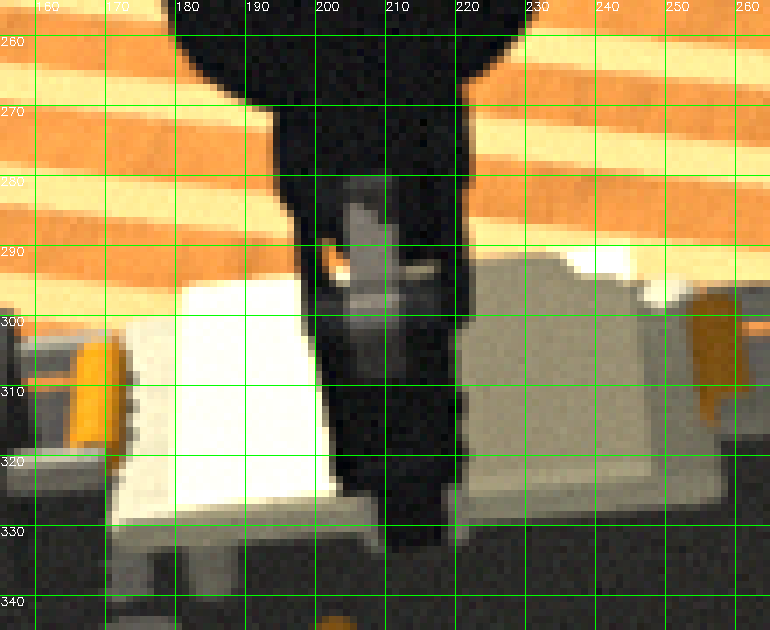

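```bash
python3 -m crank '[[0,0,0,0,0,0,-0.2],[0,0,0,0,0,0,0.5],[0,0,0,0,0,0,0.7],[0,0,0,0,0,0,1],[0,0,0,0,0,0,1],[0,0,0,0,0,0,1],[0,0,0,0,-1,0,1],[0,0,0,0,-2,0,1],[0,0,0,0,-3,0,1],[0,0,0,0,-3.5,0,1]]' 100
python3 -m crank '[[0,0,0,2,-2,0,1],[0,0,0,4,0,0,1],[0,0,0,4.1,0,0,1],[0,0,0,4.1,0,0,1],[0,0,0,4.1,0,0,1],[0,0,0,4.1,0,0,1],[0,0,0,4.1,0,0,1],[0,0,0,4.1,0,0,1],[0,0,0,4.1,0,0,1],[0,0,0,4.1,0,0,1]]'
python3 - <<'E'
from h import *
plan(WT,-14.5,12,60,4)
im=cams.grab_frame("side");cv2.imwrite("pics/s_side.png",im);grid(im,145,270,275,345,6,"pics/s_sg.png",1.2)
im=cams.grab_frame("top");cv2.imwrite("pics/s_top.png",im);grid(im,95,150,165,255,5,"pics/s_tg.png",1.0)
E
```

```text
clock: 21.25
eef_pos: [466.9, 307.2, 141.8]
tcp_rot: [-1.626, -0.003, -1.316]
contact_force: [0.9, 0.2, -0.6]
opening: 1.002
clock: 22.08
eef_pos: [573.5, -67.4, 181.1]
tcp_rot: [-1.601, 0.001, -1.305]
contact_force: [1.3, 0.3, 0.1]
opening: 0.997
t 22.08 tcp [573.5 -67.4 181.1] open 0.997 F [1.3 0.3 0.1] M [-0.02 -0.04 -0.03]
 now psi 15.2 th -1.8 q [-0.11  0.36  1.77 -0.01  1.04  1.2 ]
 rotvec deg [13.5 29.7 -2.7] | shift cm in NEW axes [25.26  5.18 -7.73] in CUR axes [ 18.74   7.2  -17.94]
```

View pics/s_sg.png

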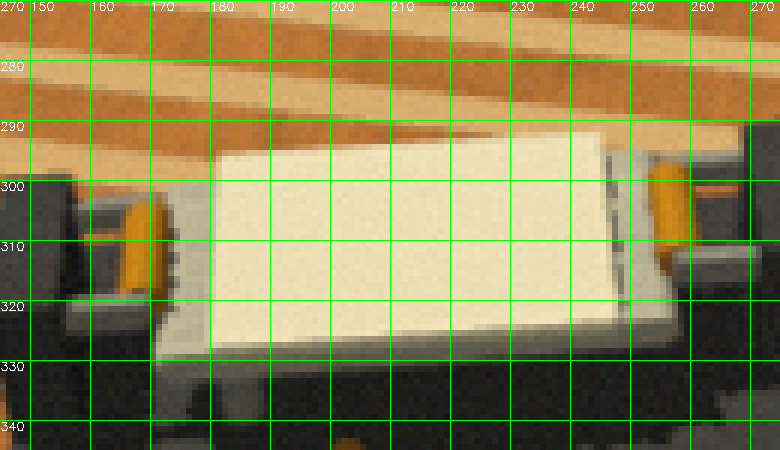

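View pics/s_tg.png

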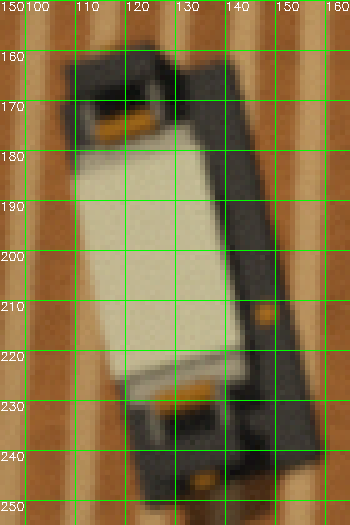

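```bash
python3 - <<'E'
from h import *
ps=np.radians(14.7);xn=np.array([np.cos(ps),np.sin(ps),0]);yn=np.array([-np.sin(ps),np.cos(ps),0]);C=np.array(NE)
for cam,pts in(("side",[(181,296),(179.8,328.2),(247.5,323.2),(244,292)]),("top",[(133,175.5),(109.5,185),(118,226),(143,219)])):
    P=np.array([onz(cam,np.array(a)-.5,55) for a in pts]);c=P.mean(0);d=P[0]+P[1]-P[2]-P[3]
    print(cam,"sheet in nest x %.1f y %.1f"%(xn@(c-C),yn@(c-C)),"yaw",np.degrees(np.arctan2(d[1],d[0])).round(1),"len",np.linalg.norm(d/2).round(1))
E
python3 -m crank '[[0,4,0,0,0,0,1],[0,6,-0.5,0,0,0,1],[2,6,-0.6,0,0,0,1],[4,6,-0.6,0,0,0,1],[4,5,-0.6,0,0,0,1],[4,2.7,-0.4,0,0,0,1],[0,0,0,2,0,-1,1],[0,0,0,3.8,0,-1.2,1],[0,0,0,3.8,0,-1.2,1],[0,0,0,3.8,0,-1.2,1]]'
python3 - <<'E'
from h import *
plan(WT,-14.5,12,60,4)
E
```

```text
side sheet in nest x 0.5 y 1.2 yaw 13.9 len 98.9
top sheet in nest x 1.5 y 0.2 yaw 14.7 len 105.3
clock: 23.02
eef_pos: [496.5, -185.5, 180.8]
tcp_rot: [-1.329, -0.024, -1.847]
contact_force: [0.2, -0.7, -0.3]
opening: 1.0
t 23.02 tcp [ 496.5 -185.5  180.8] open 1.000 F [ 0.2 -0.7 -0.3] M [0.04 0.19 0.  ]
 now psi -15.5 th 13.9 q [-0.36  0.17  2.06 -0.    0.66  1.49]
 rotvec deg [-1.9 -1.   1.6] | shift cm in NEW axes [11.91  6.09 -3.32] in CUR axes [11.79  6.31 -3.31]
```

```bash
python3 -m crank '[[-0.9,-0.5,0.8,3,0,-0.8,1],[-1,-0.5,0.8,3,0.5,-0.8,1],[0,0,0,3,1,-0.8,1],[0,0,0,2.7,1,-0.8,1],[0,0,0,0,1,0,1],[0,0,0,0,1,0,1],[0,0,0,0,1,0,1],[0,0,0,0,0.5,0,1],[0,0,0,0,0,0,1],[0,0,0,0,0,0,1]]' 120
python3 - <<'E'
from h import *
plan(WT,-14.5,12,0,5)
im=cams.grab_frame("side");cv2.imwrite("pics/t_side.png",im);grid(im,235,70,320,160,7,"pics/t_sg.png",1.5)
im=cams.grab_frame("top");cv2.imwrite("pics/t_top.png",im);grid(im,340,150,430,240,6,"pics/t_tg.png",1.5)
E
```

```text
clock: 23.85
eef_pos: [444.1, -298.5, 118.4]
tcp_rot: [-1.358, 0.001, -1.823]
contact_force: [-0.7, -0.4, 0.4]
opening: 0.999
t 23.85 tcp [ 444.1 -298.5  118.4] open 0.999 F [-0.7 -0.4  0.4] M [0.07 0.12 0.01]
 now psi -14.5 th 12.2 q [-0.65  0.3   2.07  0.15  0.58  1.06]
 rotvec deg [-0.2  0.  -0.1] | shift cm in NEW axes [-0.34  6.54  0.17] in CUR axes [-0.34  6.54  0.15]
```

View pics/t_sg.png

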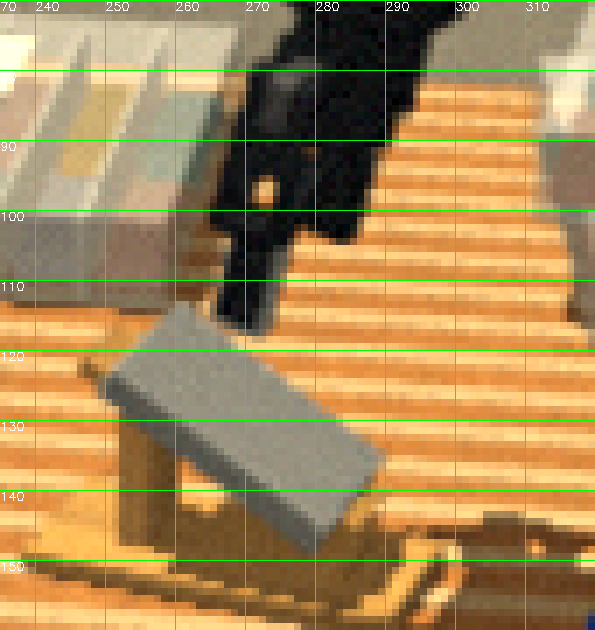

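View pics/t_tg.png

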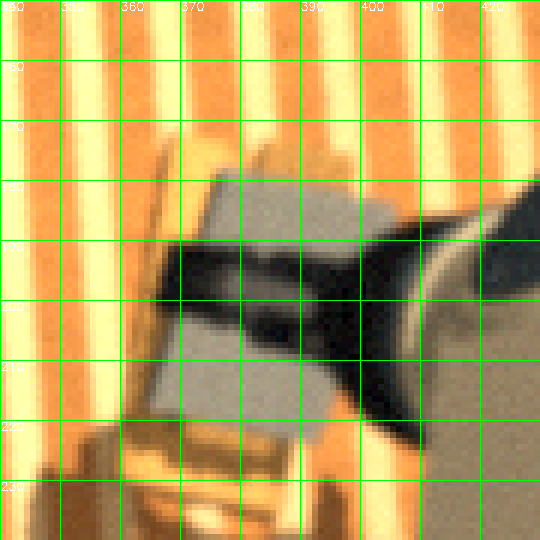

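```bash
python3 -m crank '[[-0.2,0,0,-0.3,0.5,0.15,1],[0,0,0,0,1.2,0,1],[0,0,0,0,1.2,0,1],[0,0,0,0,1,0,1],[0,0,0,0,1,0,1],[0,0,0,0,0.8,0,1],[0,0,0,0,0.4,0,1],[0,0,0,0,0,0,1],[0,0,0,0,0,0,1],[0,0,0,0,0,0,1]]' 120
python3 - <<'E'
from h import *
plan(WT,-14.5,12,0,5)
im=cams.grab_frame("side");cv2.imwrite("pics/u_side.png",im);grid(im,235,70,320,160,7,"pics/u_sg.png",1.5)
E
```

```text
clock: 24.78
eef_pos: [463.2, -298.1, 57.7]
tcp_rot: [-1.357, -0.001, -1.82]
contact_force: [-0.1, 1.5, 0.7]
opening: 1.001
t 24.78 tcp [ 463.2 -298.1   57.7] open 1.001 F [-0.1  1.5  0.7] M [ 0.03  0.07 -0.03]
 now psi -14.3 th 12.3 q [-0.62  0.42  2.07  0.18  0.45  1.05]
 rotvec deg [-0.3  0.2  0. ] | shift cm in NEW axes [ 0.17  0.23 -0.36] in CUR axes [ 0.17  0.23 -0.36]
```

View pics/u_sg.png

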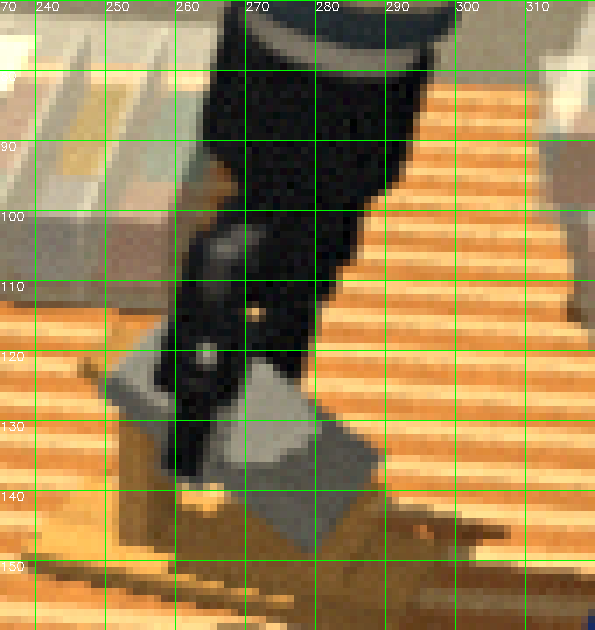

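```bash
python3 -m crank '[[-0.2,0,0,0.15,0.1,-0.4,1],[0,0,0,0,0,-0.1,1],[0,0,0,0,0,0,0.5],[0,0,0,0,0,0,-0.3],[0,0,0,0,0,0,-1],[0,0,0,0,0,0,-1],[0,0,0,0,0,0,-1],[0,0,0,0,0,0,-1],[0,0,0,0,0,0,-1],[0,0,0,0,0,0,-1]]' 120
python3 - <<'E'
from h import *
plan(WT,-14.5,12,0,5)
im=cams.grab_frame("side");cv2.imwrite("pics/v_side.png",im);grid(im,235,70,320,160,7,"pics/v_sg.png",1.5)
E
```

```text
clock: 25.67
eef_pos: [457.7, -299.0, 57.8]
tcp_rot: [-1.358, -0.002, -1.821]
contact_force: [-0.9, 0.1, 0.8]
opening: 0.76
t 25.67 tcp [ 457.7 -299.    57.8] open 0.760 F [-0.9  0.1  0.8] M [-0.06  0.17  0.01]
 now psi -14.3 th 12.2 q [-0.63  0.42  2.08  0.18  0.45  1.04]
 rotvec deg [-0.2  0.2  0.1] | shift cm in NEW axes [-0.06  0.34  0.13] in CUR axes [-0.06  0.34  0.13]
```

View pics/v_sg.png

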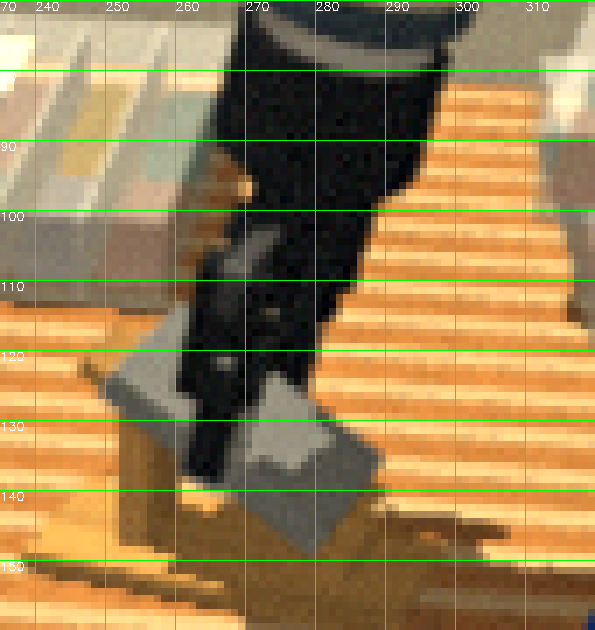

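```bash
python3 -m crank '[[0,0,0,0,-0.6,-0.2,-1],[0,0,0,0,-1,-0.3,-1],[0,0,0,0,-1.5,-0.5,-1],[0,0,0,0,-2,-0.6,-1],[0,0,0,0,-2,0,-1],[0,0,0,0,-2,0,-1],[0,0,0,0,-2,0,-1],[-3,0,0,0,-1,0,-1],[-4,0,0,0,0,0,-1],[-4,0,0,0,0,0,-1]]' 120
python3 - <<'E'
from h import *
plan((467.5,308.9,62+90),14.7,-18,0,5)
im=cams.grab_frame("side");cv2.imwrite("pics/w_side.png",im);grid(im,215,30,325,160,5,"pics/w_sg.png",1.5)
E
```

```text
clock: 26.55
eef_pos: [402.6, -281.7, 177.8]
tcp_rot: [-1.573, 0.003, -1.823]
contact_force: [0.7, 0.6, -6.3]
opening: 0.765
t 26.55 tcp [ 402.6 -281.7  177.8] open 0.765 F [ 0.7  0.6 -6.3] M [ 0.01 -0.03 -0.02]
 now psi -14.5 th -0.1 q [-0.61  0.23  1.97  0.    0.94  1.21]
 rotvec deg [-17.5 -28.9  -4.8] | shift cm in NEW axes [-55.48  -3.61  21.02] in CUR axes [-58.72   3.24  -8.58]
```

View pics/w_sg.png

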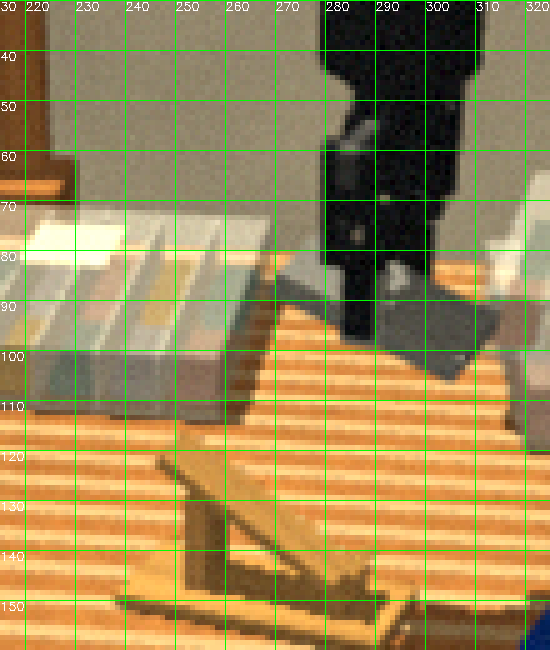

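```bash
python3 -m crank '[[-2,0,0,-2,0,0,-1],[-3.5,0,0,-3.5,0,0,-1],[-4,0,0,-3.9,0,0,-1],[-4,0,0,-3.9,0,0,-1],[-4,0,0,-3.9,0,0,-1],[0,0,0,-3.9,0,0,-1],[0,0,0,-3.9,0,0,-1],[0,0,0,-3.9,0,0,-1],[0,0,0,-3.9,0,0,-1],[0,0,0,-3.9,0,0,-1]]' 120
python3 - <<'E'
from h import *
plan((467.5,308.9,62+90),14.7,-18,0,5)
E
```

```text
clock: 27.43
eef_pos: [493.8, 81.7, 178.1]
tcp_rot: [-1.885, 0.002, -1.832]
contact_force: [0.4, 0.2, -6.6]
opening: 0.76
t 27.43 tcp [493.8  81.7 178.1] open 0.760 F [ 0.4  0.2 -6.6] M [-0.12 -0.49  0.04]
 now psi -14.9 th -18.0 q [0.09 0.39 1.77 0.11 1.28 1.87]
 rotvec deg [  0.  -28.2  -9.3] | shift cm in NEW axes [-22.64   1.99   3.87] in CUR axes [-21.18   5.61  -7.15]
```

```bash
python3 -m crank '[[0,0,0,-3.6,0.6,-1.2,-1],[0,0,0,-3.6,0.6,-1.2,-1],[0,0,0,-3.6,0.6,-1.2,-1],[0,0,0,-3.6,0.6,-1.2,-1],[0,0,0,-3.6,0.6,-1.2,-1],[0,-5.6,-1.86,-1.5,0.3,-0.5,-1],[0,-5.6,-1.86,0,0,0,-1],[0,-5.6,-1.86,0,0,0,-1],[0,-5.6,-1.86,0,0,0,-1],[0,-5.6,-1.86,0,0,0,-1]]' 120
python3 - <<'E'
from h import *
plan((467.5,308.9,62+60),14.7,-18,0,5)
E
```

```text
clock: 28.27
eef_pos: [468.4, 304.1, 165.1]
tcp_rot: [-1.873, 0.007, -1.293]
contact_force: [0.1, -0.9, -6.3]
opening: 0.764
t 28.27 tcp [468.4 304.1 165.1] open 0.764 F [ 0.1 -0.9 -6.3] M [ 0.12 -0.38  0.04]
 now psi 16.0 th -17.3 q [0.53 0.49 1.65 0.08 1.3  1.78]
 rotvec deg [-0.7  1.3  0. ] | shift cm in NEW axes [-0.49  4.59  1.36] in CUR axes [-0.46  4.61  1.32]
```

Bring it to about 45 mm above its place, then look to measure how it sits in the grip.

```bash
python3 -m crank '[[-0.4,0.7,0,-0.2,0.8,0.25,-1],[-0.3,0.6,0,-0.2,0.8,0.25,-1],[0,0,0,0,0.8,0.25,-1],[0,0,0,0,0.8,0.25,-1],[0,0,0,0,0.7,0.2,-1],[0,0,0,0,0.5,0.1,-1],[0,0,0,0,0,0,-1],[0,0,0,0,0,0,-1],[0,0,0,0,0,0,-1],[0,0,0,0,0,0,-1]]' 120
python3 - <<'E'
from h import *
plan((467.5,308.9,62+60),14.7,-18,0,5)
im=cams.grab_frame("side");cv2.imwrite("pics/x_side.png",im);grid(im,150,235,270,335,6,"pics/x_sg.png",1.6)
im=cams.grab_frame("top");cv2.imwrite("pics/x_top.png",im);grid(im,85,160,160,240,6,"pics/x_tg.png",1.6)
E
```

```text
clock: 29.1
eef_pos: [463.9, 305.8, 112.1]
tcp_rot: [-1.888, 0.0, -1.327]
contact_force: [-0.1, -0.6, -5.2]
opening: 0.761
t 29.10 tcp [463.9 305.8 112.1] open 0.761 F [-0.1 -0.6 -5.2] M [ 0.1  -0.46  0.  ]
 now psi 14.0 th -18.1 q [0.53 0.56 1.68 0.09 1.22 1.81]
 rotvec deg [ 0.1 -0.7 -0.2] | shift cm in NEW axes [-0.21 -0.58  0.1 ] in CUR axes [-0.21 -0.58  0.1 ]
```

View pics/x_sg.png

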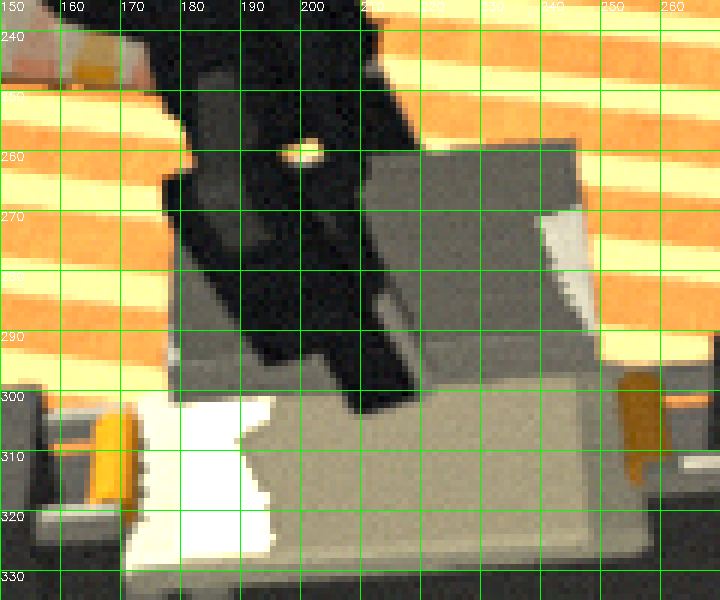

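View pics/x_tg.png

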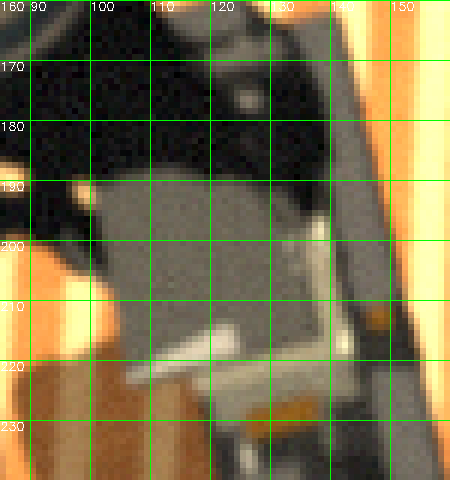

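Run:
```python
from h import *
s,p,R=cur();n=R[:,0];ps=np.radians(14.7);xn=np.array([np.cos(ps),np.sin(ps),0]);yn=np.array([-np.sin(ps),np.cos(ps),0]);C=np.array(NE)
def at(px,off):
    o,d=ray("side",np.array(px)-.5);q=p+n*off;return o+d*(n@(q-o))/(n@d)
a,b=at((178.2,295.5),-34),at((250,290),-34);a2,b2=at((178,302),-34),at((249.7,297),-34)
c=at((246,258.3),34);t=at((220,260.3),34)
for u,v in((a,b),(a2,b2),(t,c)):
    e=u-v;print(u.round(1),v.round(1),np.linalg.norm(e).round(1),"pitch",np.degrees(np.arcsin(e[2]/np.linalg.norm(e))).round(2))
m=(a+b)/2+34*n;m2=(a2+b2)/2+34*n
print("top face mid",m.round(1),"bottom",m2.round(1),"rel tcp",(m-p).round(1),(m2-p).round(1))
for X in(m,m2):print("nest frame x %.1f y %.1f z %.1f"%(xn@(X-C),yn@(X-C),X[2]))
# near end tri
print("near-end mid tri top-face",tri((247.5,273.6),(121.5,217)))
```

```text
[503.9 350.9 122.2] [408.1 327.  123.5] 98.7 pitch -0.75
[505.3 351.3 109.4] [408.6 327.1 109.6] 99.7 pitch -0.09
[463.2 270.7 119.7] [425.  261.2 120.5] 39.4 pitch -1.19
top face mid [464.2 306.  122.8] bottom [465.2 306.2 109.5] rel tcp [ 0.3  0.1 10.5] [ 1.2  0.3 -2.8]
nest frame x -3.9 y -2.0 z 122.8
nest frame x -2.9 y -2.0 z 109.5
near-end mid tri top-face (array([419.02274938, 293.2595681 , 120.15865139]), np.float64(4.89330662154522))
```

```bash
python3 -m crank '[[0.3,-0.4,0,-0.12,-0.06,0.2,-1],[0.2,-0.3,0,-0.11,-0.06,0.18,-1],[0,0,0,0,0.76,0.25,-1],[0,0,0,0,0.76,0.25,-1],[0,0,0,0,0.76,0.25,-1],[0,0,0,0,0.76,0.25,-1],[0,0,0,0,0.5,0.16,-1],[0,0,0,0,0,0,-1],[0,0,0,0,0,0,-1],[0,0,0,0,0,0,-1]]' 120
python3 - <<'E'
from h import *
plan((467.4,309.4,58),14.7,-17.5,0,0)
im=cams.grab_frame("side");cv2.imwrite("pics/y_side.png",im);grid(im,150,245,270,335,6,"pics/y_sg.png",1.6)
E
```

```text
clock: 30.03
eef_pos: [467.9, 310.0, 70.6]
tcp_rot: [-1.877, 0.004, -1.313]
contact_force: [0.4, 0.0, -5.6]
opening: 0.76
t 30.03 tcp [467.9 310.   70.6] open 0.760 F [ 0.4  0.  -5.6] M [ 0.07 -0.44  0.03]
 now psi 14.8 th -17.6 q [0.53 0.61 1.69 0.09 1.14 1.79]
 rotvec deg [ 0.1  0.1 -0.2] | shift cm in NEW axes [0.05 1.22 0.31] in CUR axes [0.05 1.22 0.31]
```

View pics/y_sg.png

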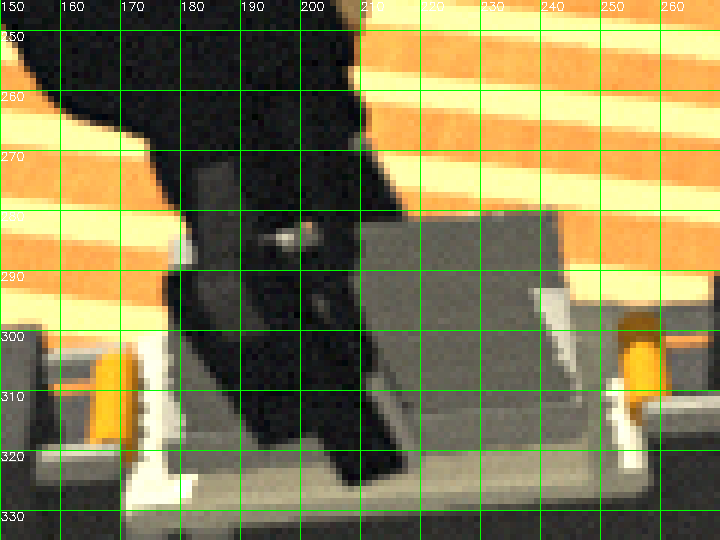

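```bash
python3 -m crank '[[0,0,0,0.05,0.19,0.06,-1],[0,0,0,0,0.19,0.06,-1],[0,0,0,0,0.19,0.06,-1],[0,0,0,0,0.19,0.06,-1],[0,0,0,0,0.15,0.05,-1],[0,0,0,0,0,0,-1],[0,0,0,0,0,0,-1],[0,0,0,0,0,0,-1],[0,0,0,0,0,0,-1],[0,0,0,0,0,0,-1]]' 120
python3 - <<'E'
from h import *
plan((467.4,309.4,58),14.7,-17.5,0,0)
E
python3 -m crank '[[0,0,0,0,0.06,0.02,-1],[0,0,0,0,0.06,0.02,-1],[0,0,0,0,0,0,-1],[0,0,0,0,0,0,-1],[0,0,0,0,0,0,-1],[0,0,0,0,0,0,-1],[0,0,0,0,0,0,-1],[0,0,0,0,0,0,-1],[0,0,0,0,0,0,-1],[0,0,0,0,0,0,-1]]' 120
python3 - <<'E'
from h import *
plan((467.4,309.4,58),14.7,-17.5,0,0)
im=cams.grab_frame("side");cv2.imwrite("pics/y2_side.png",im);grid(im,150,245,270,335,6,"pics/y2_sg.png",1.6)
E
```

```text
clock: 30.92
eef_pos: [469.1, 310.0, 61.5]
tcp_rot: [-1.875, 0.005, -1.313]
contact_force: [0.1, -1.1, -5.1]
opening: 0.759
t 30.92 tcp [469.1 310.   61.5] open 0.759 F [ 0.1 -1.1 -5.1] M [ 0.1  -0.43  0.01]
 now psi 14.8 th -17.4 q [0.53 0.62 1.69 0.1  1.12 1.79]
 rotvec deg [-0.1  0.1 -0.3] | shift cm in NEW axes [ 0.02  0.39 -0.06] in CUR axes [ 0.02  0.39 -0.06]
clock: 31.75
eef_pos: [469.2, 310.1, 60.3]
tcp_rot: [-1.874, 0.005, -1.313]
contact_force: [0.7, -0.4, -5.6]
opening: 0.766
t 31.75 tcp [469.2 310.1  60.3] open 0.766 F [ 0.7 -0.4 -5.6] M [ 0.09 -0.4   0.05]
 now psi 14.9 th -17.4 q [0.53 0.63 1.69 0.1  1.12 1.79]
 rotvec deg [-0.1  0.1 -0.3] | shift cm in NEW axes [ 0.03  0.28 -0.11] in CUR axes [ 0.03  0.28 -0.12]
```

View pics/y2_sg.png

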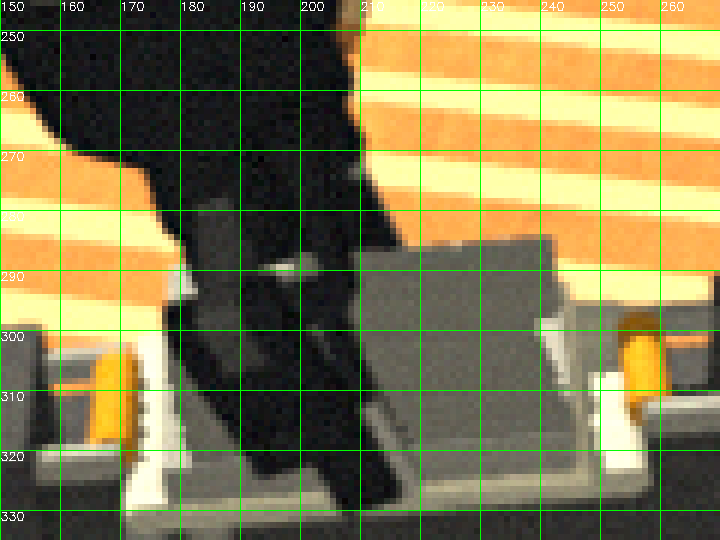

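```bash
python3 -m crank '[[0,0,0,0.02,0.1,-0.12,-1],[0,0,0,0,0.08,0.03,-1],[0,0,0,0,0.08,0.03,-1],[0,0,0,0,0,0,-1],[0,0,0,0,0,0,-1],[0,0,0,0,0,0,-1],[0,0,0,0,0,0,-1],[0,0,0,0,0,0,-1],[0,0,0,0,0,0,-1],[0,0,0,0,0.1,0.03,-1]]' 120
python3 - <<'E'
from h import *
plan((467.4,309.4,58),14.7,-17.5,0,0)
E
python3 -m crank '[[0,0,0,0,0.1,0.03,-1],[0,0,0,0,0,0,-1],[0,0,0,0,0,0,-1],[0,0,0,0,0,0,-1],[0,0,0,0,0,0,-1],[0,0,0,0,0,0,-1],[0,0,0,0,0,0,-1],[0,0,0,0,0,0,-1],[0,0,0,0,0,0,-1],[0,0,0,0,0.1,0.03,-1]]' 120
python3 - <<'E'
from h import *
plan((467.4,309.4,58),14.7,-17.5,0,0)
E
```

```text
clock: 32.63
eef_pos: [468.0, 309.2, 58.6]
tcp_rot: [-1.875, 0.005, -1.313]
contact_force: [-1.1, -2.6, 12.4]
opening: 0.764
t 32.63 tcp [468.  309.2  58.6] open 0.764 F [-1.1 -2.6 12.4] M [-1.08  0.44  0.  ]
 now psi 14.9 th -17.4 q [0.53 0.63 1.69 0.09 1.12 1.79]
 rotvec deg [-0.1  0.1 -0.2] | shift cm in NEW axes [-0.03  0.07 -0.03] in CUR axes [-0.03  0.07 -0.03]
clock: 33.47
eef_pos: [468.0, 309.2, 58.4]
tcp_rot: [-1.876, 0.004, -1.313]
contact_force: [-1.6, -2.7, 18.0]
opening: 0.763
t 33.47 tcp [468.  309.2  58.4] open 0.763 F [-1.6 -2.7 18. ] M [-1.    0.91  0.05]
 now psi 14.9 th -17.5 q [0.53 0.63 1.69 0.09 1.12 1.79]
 rotvec deg [-0.   0.1 -0.2] | shift cm in NEW axes [-0.04  0.06 -0.03] in CUR axes [-0.04  0.06 -0.03]
```

```bash
python3 -m crank '[[0,0,0,0,-0.05,0,-1],[0,0,0,0,0,0,-1],[0,0,0,0,0,0,-1],[0,0,0,0,0,0,0.3],[0,0,0,0,0,0,0.6],[0,0,0,0,0,0,1],[0,0,0,0,0,0,1],[0,0,0,0,0,0,1],[0,0,0,0,0,0,1],[0,0,0,0,-0.8,-0.2,1]]' 60
python3 -m crank '[[0,0,0,0,-1.5,0,1],[0,0,0,0,-2.5,0,1],[0,0,0,0,-3,0,1],[0,0,0,0,-3,0,1],[0,0,0,0,-3,0,1],[0,0,0,2,0,0,1],[0,0,0,4,0,0,1],[0,0,0,4,0,0,1],[0,0,0,4,0,0,1],[0,0,0,4,0,0,1]]'
python3 -m crank '[[0,0,0,4,0,0,1],[0,0,0,4,0,0,1],[0,0,0,4,0,0,1],[0,0,0,4,0,0,1],[0,0,0,4,0,0,1],[0,0,0,4,0,0,1],[0,0,0,0,0,0,1],[0,0,0,0,0,0,1],[0,0,0,0,0,0,1],[0,0,0,0,0,0,1]]'
python3 - <<'E'
from h import *
im=cams.grab_frame("side");cv2.imwrite("pics/z_side.png",im);grid(im,145,260,275,345,6,"pics/z_sg.png",1.4)
im=cams.grab_frame("top");cv2.imwrite("pics/z_top.png",im);grid(im,95,150,165,255,5,"pics/z_tg.png",1.2)
E
```

```text
clock: 34.3
eef_pos: [468.7, 309.7, 66.3]
tcp_rot: [-1.875, 0.005, -1.313]
contact_force: [0.3, -0.7, 0.6]
opening: 1.002
clock: 35.13
eef_pos: [555.7, 147.8, 204.2]
tcp_rot: [-1.868, 0.008, -1.303]
contact_force: [1.2, 0.7, -0.9]
opening: 1.002
clock: 35.97
eef_pos: [621.6, -102.5, 210.0]
tcp_rot: [-1.861, 0.004, -1.311]
contact_force: [1.0, 0.7, -0.3]
opening: 1.004
```

View pics/z_sg.png

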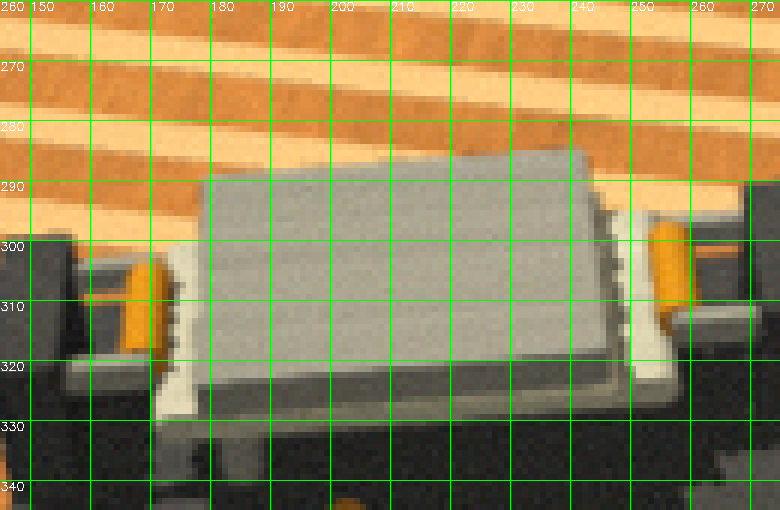

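View pics/z_tg.png

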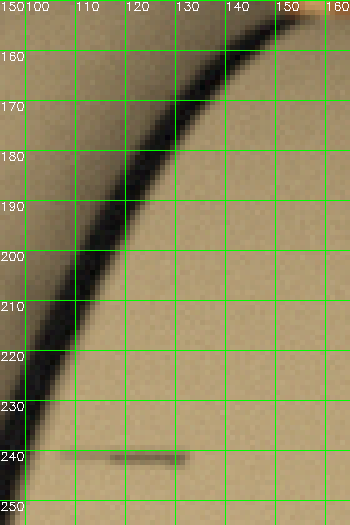

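```bash
python3 -m crank '[[0,0,0,4,0,-1,1],[0,0,0,4,0,-1,1],[0,0,0,4,0,-1,1],[0,0,0,4,0,-1,1],[0,0,0,4,0,-1,1],[0,0,0,4,0,-1,1],[0,0,0,0,0,0,1],[0,0,0,0,0,0,1],[0,0,0,0,0,0,1],[0,0,0,0,0,0,1]]'
python3 - <<'E'
from h import *
im=cams.grab_frame("top");cv2.imwrite("pics/z2_top.png",im);grid(im,95,150,165,255,5,"pics/z2_tg.png",1.4)
ps=np.radians(14.7);xn=np.array([np.cos(ps),np.sin(ps),0]);yn=np.array([-np.sin(ps),np.cos(ps),0]);C=np.array(NE)
P=np.array([onz("side",np.array(a)-.5,69) for a in[(179,289.5),(178.2,324.7),(246,319),(242,285)]]);c=P.mean(0);d=P[0]+P[1]-P[2]-P[3];w=P[1]+P[2]-P[0]-P[3]
print("weight in nest x %.1f y %.1f"%(xn@(c-C),yn@(c-C)),"yaw",np.degrees(np.arctan2(d[1],d[0])).round(1),"len",np.linalg.norm(d/2).round(1),np.linalg.norm(w/2).round(1))
for a,b in((50,34),(-50,34),(-50,-34),(50,-34)):print(a,b,(proj("side",C+xn*a+yn*b+[0,0,24])+.5).round(1),(proj("top",C+xn*a+yn*b+[0,0,24])+.5).round(1))
E
```

```text
clock: 36.9
eef_pos: [632.1, -343.9, 226.6]
tcp_rot: [-1.861, 0.007, -1.291]
contact_force: [-0.1, 0.5, -0.3]
opening: 1.001
weight in nest x 2.5 y 2.8 yaw 14.6 len 97.6 68.0
50 34 [178.7 323. ] [105.4 184.4]
-50 34 [248.3 317.3] [114.  225.3]
-50 -34 [244.3 283.4] [142.9 217.4]
50 -34 [180.3 288.2] [133.7 176.7]
```

View pics/z2_tg.png

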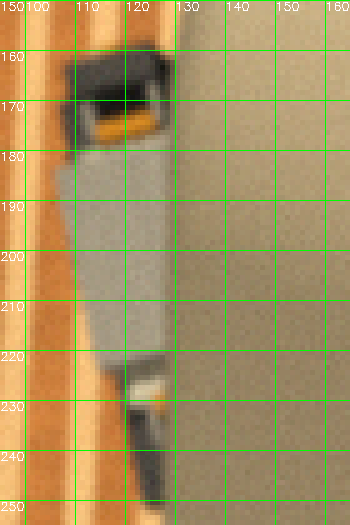

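Run:
```python
from h import *
s=r.sense();print(s["clock"],s["qvel"].round(3),s["contact_force"])
print(order.sign_off())
```

```text
36.95 [ 0.005 -0.     0.    -0.002 -0.    -0.005] [-0.29702712  0.02556249  0.11390412]
the job is handed in; nothing more can be done
None
```

I built the stack and handed it in at 37 s on the robot's clock; sign-off gave no verdict. I gripped the platen on its stand, levelled it, and pushed it past the rollers until it met the balls at about 52 N. I then laid the sheet on it and lowered the weight until it touched before letting go.

The last camera checks, each good to roughly 2 mm:

- **Platen:** after release both rollers stood above its upper face. Three of its four top corners measured 49 mm high and the fourth 47.4 mm, where 50 mm was expected; I took the difference as camera error. Later views showed the visible part unmoved.
- **Sheet:** it lay flat, 0.5–1.5 mm along and 0.2–1.2 mm across from the nest centre. Its yaw was within 1° of the base's.
- **Weight:** it lay flat, about 2.5 mm along and 2.8 mm across from the nest centre in the side view. Its yaw was within 0.2° of the base's, and it was never dropped.
- **Disagreement:** the arm hid the right part of the weight in the last top view. Its visible left corners suggested about 2 mm the other way across, but both readings are well inside the limits.
- **Arm:** it stood clear and nearly still at hand-in, with no contact force beyond sensor noise.

Two small slips along the way were mended. The first gentle push only slid the platen about 4 mm along, so I moved it back before pushing harder. The sheet sat about 3° tilted in the grip, so I tilted the tool to match before laying it.

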